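On-call handover: dock the pagers, snap the keys on the hook, log it

ROBOT

A 6-joint arm with a two-finger parallel gripper is mounted at the origin on the work surface. World frame = base frame: x ahead of the robot, y to its left, z up, the work surface at z = 0. Lengths are in mm, angles in rad, forces in N, time in s.
With the tool pointing down it reaches from about 275 to 1000 mm from the base axis. Payload 8.4 kg.
Tool frame: the origin (TCP) lies at the very end of the fingers, on their centre line; the grasp point (between the pads) lies 19 mm behind it; z points along the fingers, y is the direction in which the jaws open and shut (so a half turn about z gives the same grasp; the last joint's range is limited). The gripper opens to 85 mm and grips with 20 to 120 N. Pads are 22 mm wide; open, the fingers measure 114 mm over their backs; the gripper's body (76 mm by 85 mm) begins 54 mm behind the grasp point. The pads swing forward as they close: fully open they stand 13 mm farther back than shut.
Start: joints at [1.328, 0.353, 1.633, -0, 1.155, -0.002], TCP at [149.048, 606.97, 196.081] pointing down, gripper open.
Joint ranges: [-2.63, 2.63], [-0.92, 2.1], [0.06, 2.66], [-1.3, 4.44], [0, 2.69], [-3.02, 3.02]. Speed limits (rad/s): [2.22, 2.22, 2.79, 3.14, 3.14, 3.14].

INTERFACE

Orientations are given as [roll, pitch, yaw] about the fixed x, y, z axes, in that order (R = Rz(yaw) Ry(pitch) Rx(roll)).
In Python, from rig import sense, grab_frame, get_calibration, sign_off, boxes_of, trace gives the robot as it stands.
- The arm moves only by the tool servo_tool, never from a script. Its argument "rows" is a list of rows, each a list of 3 entries, a list of its own where there are three numbers: the finger opening in mm, from 0 to 85.4, then the shift along the tool's x, y, z in mm, then the turn, a rotation vector about the tool's x, y, z in degrees. A call has 1 to 8 rows; each row shifts and turns the commanded pose from where the row before left it, along the tool's axes as they then stand; what a row does not reach is not made up. A row lasts 1/8 s, in which the tool goes at most 62.5 mm and 10.7 degrees, less where a joint would pass 70% of its speed; a pose out of reach is approached as far as the arm can. A call is refused whole if a number of a shift passes 62.5 or a number of a turn 10.7, either way. A call with a gripper value outside its range is refused whole. The fingers move at their own pace and stop on an object; "force" is the grip in N (left out, the last holds). Time passes only in rows, so rows that do not move let the fingers close. It gives the time, the measured TCP pose, the force and the opening at its end, in the units of the state.
- sense(): the state, without advancing time (a new reading comes with each control period).
- grab_frame(name): name is "scene" or "top" or "wrist"; returns the picture (420x560x3 uint8, blue, green, red); there is no depth.
- get_calibration(name): a dict with "intrinsics" (3x3 intrinsics, pixels), "k1" (the pictures are not rectified: a ray, as slopes to the right and down, at radius r is drawn at 1 + k1 r^2 times it, then the intrinsics apply), "world_to_cam" (4x4, takes a point from world to camera coordinates). Camera axes: x right, y down, z forward; pixel columns grow to the right and rows downward; lengths in mm; the calibration is good to about 2 mm. A picture is of the moment at which its call begins: read the wrist's pose just before it. get_calibration takes no time and is no camera call; for the wrist camera it gives the pose at the moment of the call.
- sign_off(): hands the job in, once; it reports no verdict.
Trained networks look in the newest picture that a camera, given by its name, has taken for a name from the list of things; names that differ only in an ending like _2 or _b are one class to them, and where a whole thing is asked for, a point or a joint stands for the part that bears it (a point fixed in the world has none). Each returns a list of dicts, best first, with "conf" (0 to 1); they miss things now and then, are a little off and sometimes report something else, mostly with a low value. They report only what shows in the picture. A call takes as long as a camera call.
- boxes_of(camera, thing): "centre" ([x, y, z] in mm, in the coordinates of the camera as it stood for that picture, good to about 4 mm: the middle of the surface that is visible of it).
- trace(camera, thing): "mask" (420x560 bool, what is visible of it).
The state is a dict: "clock": time; "qpos": joint angles; "qvel": joint speeds; "joint_efforts": joint torques, N m; "eef_pos": TCP position; "tcp_rot": TCP orientation; "contact_force": force on the tool from outside, world axes, zero at the start; "wrist_torque": the same for the moment, N m; "opening": opening from 0.0 (shut) to 1.0 (fully open).
Only numpy, scipy, OpenCV 4.12 (cv2) and the standard library are available. Lean on these libraries where they do the work, as an engineer would, in place of code of your own. Each camera call takes 0.05 s, during which the arm holds its last target. There are 200 camera calls.

TASK

Put away the on-call kit: lay every pager flat and fully home in a pocket of the charging cradle (either pocket, stub in the notch), and snap every key's ring past the sprung gate of the snap hook so that the key hangs inside the shut hook. Only when all pagers and keys are in place, press the log button fully down and let it come back up. Leave the other things on the desk where they are.

Things in the scene. Friction and masses are not known exactly. Their poses are not given: they have to be found in the camera images.
- hook: fixed steel snap hook on a stand (dark round base 92 mm across, 10 mm thick). Origin at table height under the hook's loop, z up. The loop lies in this frame's x-z plane, mouth upward: a post at the back (+x), a bottom bar, a nose at the front (-x). The mouth between nose and post is shut by the gate. Inside, the loop is 41 mm wide and 50 mm high. The nose side (-x) faces the robot within about 20 degrees
- hook_nose (a point): rounded top of the hook's nose, an upright 6 mm bar (8 mm tip) at x=-19 mm, z=194 mm of the hook's frame. Axes as the hook
- hook_bar (a point): middle of the hook's 6 mm thick bottom bar (x=+6, z=130 mm of the hook's frame), from which keys hang about 15 mm clear of the base. The bar runs along x from the post (10 mm thick, axis at x=+30 mm, top at z=207 mm) to x=-8 mm and there bends up to the nose
- gatearm (a joint): the hook's sprung gate, angle in rad: 0 shut (level), 1.25 fully inward. A 5 mm bar at z=186 mm, hinged at x=+23 mm, its free end 38 mm away next to the nose. It swings only inward (end down); light spring, about 1 N at its middle to start, 3.5 N at 1 rad. A ring's bar pushed straight down at x=-8 mm of the hook slips past it about 30 mm below the shut gate, and it snaps shut
- cradle: fixed white charging cradle, 112 x 166 x 13 mm, with two pager pockets side by side along y, 80 mm apart. Origin at table height, z up, midway between the two pockets. Each pocket is 75.5 mm (x) x 49.5 mm (y), 9 mm deep, with a 20 mm wide, 12 mm long notch at the middle of its +x end for the pager's stub
- pocketA (a point): centre of the floor of the cradle's pocket on its +y side (4 mm above the table), axes as the cradle
- pocketB (a point): centre of the floor of the cradle's pocket on its -y side, axes as the cradle
- log (a joint): push button that logs the handover, travel in m: 0 up, 0.006 fully down (5 N); springs back
- log_top (a point): centre of the top of the log button's 32 mm grey cap, on a white housing
- pager1: flat black pager block, 72 mm (x) x 46 mm (y) x 22 mm (z), with a stub 11 mm long and 16.5 mm wide at the middle of its +x end; screen and buttons on +z. Origin at the centre of the 72 x 46 x 22 block. About 90 g
- pager2: flat black pager block, 72 mm (x) x 46 mm (y) x 22 mm (z), with a stub 11 mm long and 16.5 mm wide at the middle of its +x end; screen and buttons on +z. Origin at the centre of the 72 x 46 x 22 block. About 90 g
- key1: key with a grey plastic head 50 mm (x) x 26 mm (y) x 12 mm (z), a steel ring rigidly fixed at its +x end (bar 4 mm thick, hole 28 mm, ring centre at x=+41 mm, flat in the x-y plane) and a brass blade 28 mm long at its -x end. Origin at the centre of the head. About 40 g. May be absent
- key1_tip (a point): the middle of the ring's bar at its outermost point, 57 mm from key1's origin along +x
- key2: key with a grey plastic head 50 mm (x) x 26 mm (y) x 12 mm (z), a steel ring rigidly fixed at its +x end (bar 4 mm thick, hole 28 mm, ring centre at x=+41 mm, flat in the x-y plane) and a brass blade 28 mm long at its -x end. Origin at the centre of the head. About 40 g. May be absent
- key2_tip (a point): the middle of the ring's bar at its outermost point, 57 mm from key2's origin along +x
- key3: key with a grey plastic head 50 mm (x) x 26 mm (y) x 12 mm (z), a steel ring rigidly fixed at its +x end (bar 4 mm thick, hole 28 mm, ring centre at x=+41 mm, flat in the x-y plane) and a brass blade 28 mm long at its -x end. Origin at the centre of the head. About 40 g. May be absent
- key3_tip (a point): the middle of the ring's bar at its outermost point, 57 mm from key3's origin along +x
- clipbox: bystander, to be left alone: small grey box of paper clips, 75 x 36 x 30 mm; origin at the centre of its underside
- mug: bystander, to be left alone: white mug, 80 mm across, 95 mm high; origin at the centre of its underside
- tapedispenser: bystander, to be left alone: black tape dispenser, 130 x 55 x 74 mm; origin at the centre of its underside
- stapler: bystander, to be left alone: black stapler, 130 x 34 x 50 mm; origin at the centre of its underside
- mouse: bystander, to be left alone: black computer mouse, 100 x 58 x 34 mm; origin at the centre of its underside
- phone: bystander, to be left alone: mobile phone, 75 x 145 x 10 mm, lying flat; origin at the centre of its underside
- penpot: bystander, to be left alone: dark metal pen pot, 80 mm across, 100 mm high (150 mm with pens); origin at the centre of its underside

How it is judged:
By the outcome, as a careful person would: the job done as asked, in the order asked, and still so for the second after the job is handed in, with the robot touching nothing.
Of key1, key2, key3 only 2 to 3 are there at a start; the rules pass over those that are not, and their reading is None.
At some moment in a run one of key1, key2, key3, pager1, pager2 may be knocked a few centimetres aside while the robot is not near it.
Once in a run the grip may slacken for a moment while it holds something.
It also fails if it takes over 210 s, if anything falls off the work surface, if the arm or the gripper's body presses on something with over 40 N, if the wrist force passes 120 N, or if a joint passes its speed limit or range.

## Working session

There is one attempt and no reset: what is moved stays moved. The work goes in short steps, Python scripts to look and compute and a tool call to move; the robot and the scene stay as the last step left them, time stands still between calls to the robot, and variables do not carry over. Pictures are saved under pics/ and viewed, about 12 in all and at most 16, crops included, and the job is handed in when it is done.

Besides the shell and the picture viewer there is one more tool, called after "Emit:" as name(argument=value, ...) on one line, values as JSON. servo_tool: Moves the arm, as the interface text tells. Its arguments: {"type":"object","properties":{"rows":{"type":"array","items":{"type":"array"}},"force":{"type":"number"}},"required":["rows"]}

```bash
ls; mkdir -p pics; python3 - <<'E'
from rig import *
import cv2
s=sense();print(s)
for c in("scene","top","wrist"):
    cv2.imwrite(f"pics/{c}0.png",grab_frame(c))
    k=get_calibration(c);print(c,k)
E
```

```text
pics
{'clock': 0.0, 'qpos': array([ 1.32761065e+00,  3.53637329e-01,  1.63417644e+00, -1.65446708e-05,
        1.15519536e+00, -2.37986119e-03]), 'qvel': array([ 0.00060115,  0.00013329, -0.00036949,  0.00240036,  0.00091426,
        0.00011423]), 'joint_efforts': array([ 1.89421648e-03, -6.05267215e+01, -3.42073095e+01, -1.31033232e-05,
        9.28175985e-03, -6.04259597e-06]), 'eef_pos': array([148.91442484, 606.43509858, 195.35037617]), 'tcp_rot': array([-3.14017615e+00,  1.17557667e-05,  2.90079353e+00]), 'contact_force': array([-0.45083508,  0.22667923,  1.00221042]), 'wrist_torque': array([ 0.07527686, -0.02181297, -0.01380967]), 'opening': 0.9982605911689167}
scene {'intrinsics': array([[381.33674659,   0.        , 281.58518137],
       [  0.        , 381.33674659, 208.69880322],
       [  0.        ,   0.        ,   1.        ]]), 'k1': -0.005359995336734491, 'world_to_cam': array([[ 2.96602753e-01,  9.54860257e-01, -1.63919803e-02,
        -1.72641754e+02],
       [ 7.76954863e-01, -2.51250561e-01, -5.77247171e-01,
        -3.69384184e+02],
       [-5.55308877e-01,  1.58477
[... 560 characters left out ...]
643e-02, -9.85851077e-01,
         1.55900100e+03],
       [ 0.00000000e+00,  0.00000000e+00,  0.00000000e+00,
         1.00000000e+00]])}
wrist {'intrinsics': array([[347.97732681,   0.        , 283.40355396],
       [  0.        , 347.97732681, 210.12751382],
       [  0.        ,   0.        ,   1.        ]]), 'k1': -0.06680345903399416, 'world_to_cam': array([[ 2.37465306e-01,  9.71395639e-01, -8.60614113e-04,
        -6.25689092e+02],
       [ 9.19843112e-01, -2.24577924e-01,  3.21641735e-01,
        -4.22397924e+01],
       [ 3.12248104e-01, -7.71703829e-02, -9.46861053e-01,
         3.80518985e+02],
       [ 0.00000000e+00,  0.00000000e+00,  0.00000000e+00,
         1.00000000e+00]])}
```

View pics/top0.png

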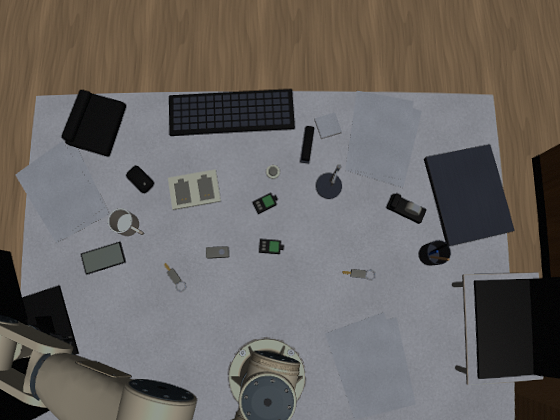

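View pics/scene0.png

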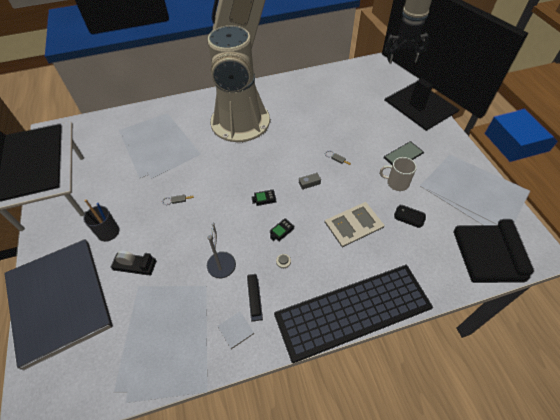

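Top view: pagers at (265,203) and (271,246); keys at (175,277) and (358,273); hook (329,185); cradle (194,189); log (272,171). The scene view agrees. Only two keys show so far, and the arm hides the lower left of the top view.

```bash
cat > lib.py <<'E'
from rig import *
import numpy as np, cv2
from scipy.spatial.transform import Rotation as R
def pix(c,P,k=None):
    k=k or get_calibration(c); P=np.atleast_2d(P); p=P@k["world_to_cam"][:3,:3].T+k["world_to_cam"][:3,3]
    s=p[:,:2]/p[:,2:]; s=s*(1+k["k1"]*(s**2).sum(1,keepdims=True)); K=k["intrinsics"]
    return s@K[:2,:2].T+K[:2,2]
def onplane(c,uv,z,k=None):
    k=k or get_calibration(c); K=k["intrinsics"]; uv=np.atleast_2d(uv).astype(float)
    d=(uv-K[:2,2])/K[0,0]; s=d.copy()
    for _ in range(8): s=d/(1+k["k1"]*(s**2).sum(1,keepdims=True))
    Rw=k["world_to_cam"][:3,:3]; o=-Rw.T@k["world_to_cam"][:3,3]
    r=np.c_[s,np.ones(len(s))]@Rw; return o+r*((z-o[2])/r[:,2])[:,None]
def toworld(k,p): return k["world_to_cam"][:3,:3].T@(np.array(p)-k["world_to_cam"][:3,3])
def rpy(y,r=np.pi,p=0): return R.from_euler("xyz",[r,p,y])
def plan(pos,yaw,rot=None):
    """shift in the present tool axes and turn (deg, tool axes) to reach pose, tool down"""
    s=sense(); R0=R.from_euler("xyz",s["tcp_rot"]); best=None
    for y in ([yaw,yaw+np.pi] if rot is None else [0]):
        T=rot or rpy(y); w=(R0.inv()*T).as_rotvec(degrees=True)
        if best is None or np.linalg.norm(w)<np.linalg.norm(best): best=w
    sh=R0.inv().apply(np.array(pos)-s["eef_pos"])
    print("t %.1f pos %s rpy %s f %s op %.1f q6 %.2f"%(s["clock"],s["eef_pos"].round(1),s["tcp_rot"].round(3),s["contact_force"].round(1),85.4*s["opening"],s["qpos"][5]))
    print("  shift",sh.round(1),"turn",best.round(2))
E
python3 - <<'E'
from lib import *
s=sense();k=get_calibration("wrist");Rt=R.from_euler("xyz",s["tcp_rot"])
Rw=k["world_to_cam"][:3,:3];o=-Rw.T@k["world_to_cam"][:3,3]
print("cam in tcp",Rt.inv().apply(o-s["eef_pos"]).round(1),"axes\n",Rt.inv().apply(Rw).round(3))
for c in("top","scene"):
    k=get_calibration(c)
    grab_frame(c)
    for n in("pager1","key1","cradle","hook","log_top","mouse"):
        for b in boxes_of(c,n):
            if b["conf"]>.2:print(c,n,round(b["conf"],2),toworld(k,b["centre"]).round(0))
    for n in ("pager1","key1","cradle"):
        for t in trace(c,n):
            m=t["mask"]; v,u=np.nonzero(m)
            if t["conf"]<.3: continue
            W=onplane(c,np.c_[u,v],{"pager1":22,"key1":6,"cradle":13}[n])
            r=cv2.minAreaRect(W[:,:2].astype(np.float32))
            print(c,n,round(t["conf"],2),m.sum(),u.mean().round(),v.mean().round(),"W",W.mean(0).round(0),"rect",np.round(r[0]),np.round(r[1]),round(r[2],1))
print(sense()["clock"])
E
```

```text
cam in tcp [  83.     1.1 -177.8] axes
 [[ 0.001  1.    -0.   ]
 [-0.947  0.001 -0.322]
 [-0.322  0.001  0.947]]
top pager1 0.81 [425. -11.  19.]
top pager1 0.77 [575.   3.  22.]
top key1 0.61 [324. 304.  11.]
top key1 0.48 [ 339. -303.   10.]
top key1 0.32 [386. 549.   7.]
top cradle 0.62 [623. 247.  10.]
top hook 0.75 [ 629. -211.    7.]
top log_top 0.47 [683. -25.  23.]
top mouse 0.66 [653. 428.  32.]
top key1 0.57 166 357.0 273.0 W [ 334. -301.    6.] rect [ 334. -297.] [91. 27.] 85.2
top key1 0.48 146 173.0 276.0 W [329. 311.   6.] rect [334. 314.] [78. 26.] 34.9
top key1 0.48 606 329.0 184.0 W [ 638. -215.    6.] rect [ 648. -212.] [119.  90.] 1.2
top cradle 0.88 1648 194.0 189.0 W [620. 246.  13.] rect [621. 245.] [118. 175.] 10.9
scene pager1 0.78 [585.  -2.  22.]
scene pager1 0.52 [430. -19.  22.]
scene key1 0.69 [329. 300.  12.]
scene key1 0.61 [ 340. -306.    6.]
scene cradle 0.58 [624. 240.  16.]
scene hook 0.81 [ 646. -220.    8.]
scene log_top 0.6 [684. -29.  19.]
scene log_top 0.49 [ 644. -221.   10.]
scene mouse 0.85 [670. 421.  33.]
scene pager1 0.78 340 281.0 230.0 W [579.  -2.  22.] rect [579.  -3.] [56. 89.] 31.7
scene pager1 0.58 306 264.0 198.0 W [436. -19.  22.] rect [435. -21.] [82. 63.] 82.1
scene key1 0.69 128 179.0 198.0 W [ 334. -305.    6.] rect [ 335. -299.] [71. 35.] 84.1
scene cradle 0.75 1426 353.0 224.0 W [626. 239.  13.] rect [624. 240.] [115. 171.] 10.0
1.15
```

```bash
python3 -c "
from lib import *
plan([430,0,340],2.9)"
```

```text
t 1.1 pos [149.1 607.  196.1] rpy [3.142 0.    2.901] f [-0.6 -1.  -0.4] op 85.3 q6 -0.00
  shift [-417.6 -522.5 -143.9] turn [0.   0.   0.05]
```

Emit:
servo_tool(rows=[[85,[-25,-32,-24],[0,0,0]],[85,[-35,-43,-24],[0,0,0]],[85,[-35,-43,-12],[0,0,0]],[85,[-35,-43,-12],[0,0,0]],[85,[-35,-43,-12],[0,0,0]],[85,[-35,-43,-12],[0,0,0]],[85,[-35,-43,-12],[0,0,0]],[85,[-35,-43,-12],[0,0,0]]], force=40)

```text
clock: 2.15
eef_pos: [332.3, 217.6, 316.8]
tcp_rot: [3.141, 0.001, 2.901]
contact_force: [1.0, 0.8, 0.9]
opening: 0.996
```

Emit:
servo_tool(rows=[[85,[-35,-44,-8],[0,0,0]],[85,[-35,-44,-8],[0,0,0]],[85,[-35,-44,0],[0,0,0]],[85,[-30,-44,0],[0,0,0]],[85,[-14,-28,0],[0,0,0]],[85,[0,0,0],[0,0,0]]])

```text
clock: 2.9
eef_pos: [428.1, -16.1, 332.0]
tcp_rot: [-3.141, -0.0, 2.898]
contact_force: [-0.4, -0.3, 0.3]
opening: 0.995
```

```bash
python3 - <<'E'
from lib import *
plan([430,0,340],2.9)
for c in("wrist","top"):cv2.imwrite(f"pics/{c}1.png",grab_frame(c))
k=get_calibration("wrist")
grab_frame("wrist")
for n,h in(("pager1",22),("key1",6),("cradle",13),("hook",10),("log_top",20)):
    for b in boxes_of("wrist",n):
        if b["conf"]>.2:print(n,round(b["conf"],2),toworld(k,b["centre"]).round(0))
    for i,t in enumerate(trace("wrist",n)):
        if t["conf"]<.3: continue
        m=t["mask"]; v,u=np.nonzero(m); W=onplane("wrist",np.c_[u,v],h,k); r=cv2.minAreaRect(W[:,:2].astype(np.float32))
        print(" ",n,round(t["conf"],2),m.sum(),u.mean().round(),v.mean().round(),"W",W.mean(0).round(0),"rect",np.round(r[0]),np.round(r[1]),round(r[2],1))
E
```

```text
t 2.9 pos [428.1 -16.1 332. ] rpy [-3.141 -0.     2.898] f [-0.4 -0.3  0.3] op 85.0 q6 -1.37
  shift [ 2.1 16.1 -8. ] turn [-0.02 -0.   -0.14]
pager1 0.6 [425. -17.  25.]
pager1 0.57 [572.   0.  21.]
  pager1 0.71 1557 316.0 241.0 W [569.   4.  22.] rect [571.   1.] [52. 84.] 26.0
  pager1 0.7 1893 283.0 152.0 W [425. -13.  22.] rect [425. -16.] [84. 51.] 86.1
key1 0.9 [ 335. -304.   12.]
key1 0.77 [327. 301.  12.]
  key1 0.93 1094 496.0 28.0 W [329. 308.   6.] rect [326. 307.] [110.  31.] 38.3
cradle 0.6 [620. 242.  12.]
  cradle 0.88 6855 470.0 232.0 W [617. 244.  13.] rect [618. 244.] [117. 169.] 10.2
hook 0.87 [ 644. -211.   11.]
hook 0.69 [678. -20.  21.]
hook 0.5 [640. 384.  18.]
  hook 0.6 1960 198.0 308.0 W [ 650. -217.   10.] rect [ 690. -233.] [ 73. 218.] 62.8
  hook 0.33 74 557.0 224.0 W [641. 389.  10.] rect [642. 389.] [29.  9.] 1.4
log_top 0.53 [678. -20.  22.]
  log_top 0.57 283 314.0 304.0 W [680. -22.  20.] rect [680. -23.] [30. 35.] 76.0
  log_top 0.56 1278 259.0 358.0 W [ 766. -140.   20.] rect [ 770. -142.] [ 39. 139.] 80.8
```

View pics/wrist1.png

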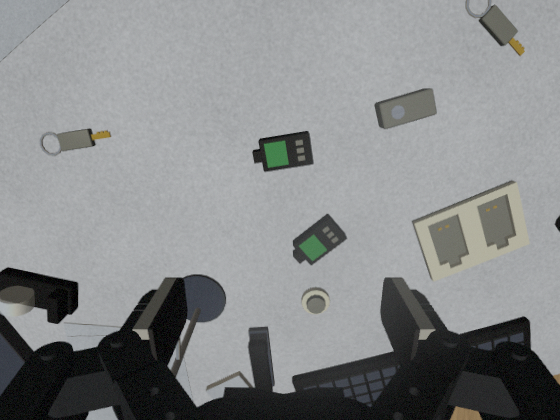

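View pics/top1.png

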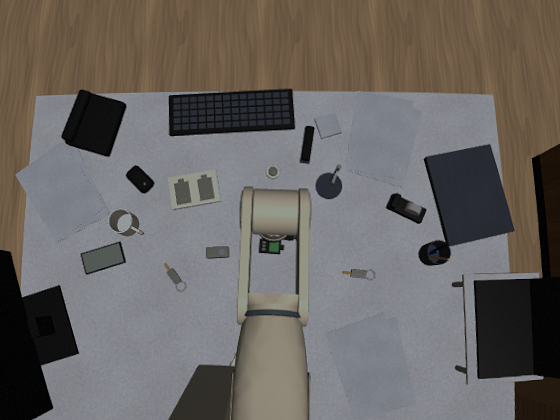

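Wrist view: pagers at (285,152) and (320,240), key at (70,142) and another at (495,28), cradle at (470,232), log (316,300), hook base (205,298), green screens facing up. With the arm moved, the top view shows no third key.

```bash
cat >> lib.py <<'E'
from scipy.optimize import minimize
def box(x0,x1,y0,y1,z0,z1): return np.array([[x,y,z] for x in(x0,x1) for y in(y0,y1) for z in(z0,z1)],float)
PAGER=[box(-36,36,-23,23,-11,11),box(36,47,-8.25,8.25,-6,6)]
a=np.linspace(0,2*np.pi,24,endpoint=False)
KEY=[box(-25,25,-13,13,-6,6),box(-53,-25,-4,4,-1.5,1.5),np.c_[41+18*np.cos(a),18*np.sin(a),0*a]]
CRADLE=[box(-56,56,-83,83,0,13)]
def render(k,model,x,y,yaw,z,S=4,rot=None):
    im=np.zeros((420*S//2,560*S//2),np.uint8) if 0 else np.zeros((840,1120),np.uint8)
    Rm=(rot or R.identity())if rot is not None else R.from_euler("z",yaw)
    for p in model:
        q=pix("wrist",Rm.apply(p)+[x,y,z],k)*2+.5
        cv2.fillConvexPoly(im,cv2.convexHull(np.round(q*16).astype(np.int32)),1,shift=4,lineType=8)
    return im
def fit(k,mask,model,init,z,ring=False):
    M=cv2.resize(mask.astype(np.uint8),None,fx=2,fy=2,interpolation=cv2.INTER_LINEAR)
    f=lambda p:1-(lambda A:(A&M).sum()/max(1,(A|M).sum()))(render(k,model,p[0],p[1],p[2]/30,z))
    best=None
    for _ in range(2):
        i=np.array([init[0],init[1],init[2]*30]) if best is None else best.x
        best=minimize(f,i,method="Nelder-Mead",options=dict(initial_simplex=i+np.array([[0,0,0],[6,0,0],[0,6,0],[0,0,5]]),xatol=.05,fatol=1e-4))
    return np.r_[best.x[:2],best.x[2]/30],1-best.fun
def look(name,model,init,z,tag=None,cam="wrist"):
    """fit nearest mask of class; returns x,y,yaw"""
    k=get_calibration(cam); im=grab_frame(cam); c=pix(cam,[[init[0],init[1],z]],k)[0]
    T=[t for t in trace(cam,name) if t["mask"].sum()>60]
    T.sort(key=lambda t:np.linalg.norm(np.argwhere(t["mask"])[:,::-1].mean(0)-c))
    if not T: print("none",name); return None
    p,iou=fit(k,T[0]["mask"],model,init,z)
    print(name,"x %.1f y %.1f yaw %.3f (%.1f deg) iou %.2f conf %.2f n %d"%(*p,np.degrees(p[2]),iou,T[0]["conf"],T[0]["mask"].sum()))
    if tag:
        o=cv2.resize(im,None,fx=2,fy=2)
        cs,_=cv2.findContours(render(k,model,*p,z),cv2.RETR_EXTERNAL,2); cv2.drawContours(o,cs,-1,(0,0,255),1)
        cv2.imwrite(f"pics/{tag}.png",cv2.resize(o,None,fx=.7,fy=.7,interpolation=cv2.INTER_AREA))
    return p
E
python3 -c "
from lib import *
look('pager1',PAGER,[425,-13,-1.64],11)
look('pager1',PAGER,[571,2,-2.0],11)
look('cradle',CRADLE,[618,244,.178],0)
plan([425,-13,150],1.5)"
```

```text
pager1 x 426.4 y -10.9 yaw -1.662 (-95.2 deg) iou 0.95 conf 0.93 n 1800
pager1 x 572.9 y 6.0 yaw -1.094 (-62.7 deg) iou 0.93 conf 0.97 n 1563
cradle x 622.0 y 246.3 yaw 0.178 (10.2 deg) iou 0.98 conf 0.88 n 7036
t 3.9 pos [427.9 -14.5 332.1] rpy [ 3.142 -0.     2.901] f [ 0.1  1.5 -0.3] op 84.9 q6 -1.37
  shift [  3.2   0.8 182.1] turn [-0.   -0.   80.25]
```

Emit:
servo_tool(rows=[[85,[2.3,3.1,23],[0,0,10.2]],[85,[0,0,23],[0,0,10.2]],[85,[0,0,23],[0,0,10.2]],[85,[0,0,23],[0,0,10.2]],[85,[0,0,23],[0,0,10.2]],[85,[0,0,23],[0,0,10.2]],[85,[0,0,23],[0,0,10.2]],[85,[0,0,21],[0,0,10.2]]])

```text
clock: 4.85
eef_pos: [426.4, -11.0, 149.3]
tcp_rot: [-3.142, 0.0, 1.471]
contact_force: [0.0, 0.5, 0.7]
opening: 0.99
```

```bash
python3 -c "
from lib import *
p=look('pager1',PAGER,[426,-11,-1.66],11,'p1')
plan([p[0],p[1],11],p[2])
E=sense()"
```

```text
pager1 x 426.1 y -12.1 yaw -1.647 (-94.4 deg) iou 0.96 conf 0.64 n 4154
t 5.0 pos [424.9 -10.9 148.4] rpy [-3.138  0.     1.474] f [ 0.1 -0.2  0.3] op 85.1 q6 0.07
  shift [ -1.    1.8 137.4] turn [-0.21  0.01 -1.17]
```

View pics/p1.png

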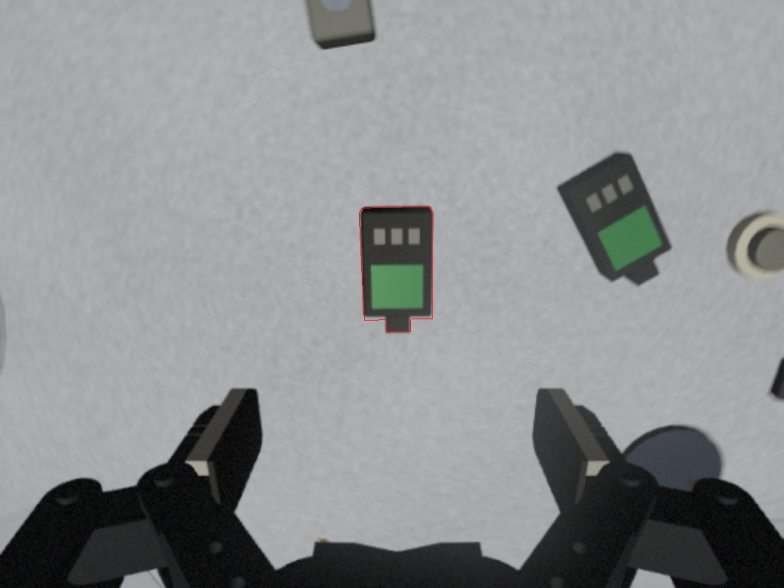

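Overlay hugs the pager, with edges at (360–433, 206–318) and the stub at the bottom. Grasping.

Emit:
servo_tool(rows=[[85,[-1.0,1.8,40],[0,0,-1.2]],[85,[0,0,50],[0,0,0]],[85,[0,0,35],[0,0,0]],[85,[0,0,14],[0,0,0]],[85,[0,0,0],[0,0,0]],[40,[0,0,0],[0,0,0]],[40,[0,0,0],[0,0,0]],[40,[0,0,0],[0,0,0]]], force=50)

```text
clock: 5.95
eef_pos: [428.7, -12.1, 11.8]
tcp_rot: [3.14, -0.0, 1.498]
contact_force: [0.2, 0.5, -0.3]
opening: 0.474
```

Emit:
servo_tool(rows=[[40,[0,0,0],[0,0,0]],[40,[0,0,0],[0,0,0]],[40,[0,0,-30],[0,0,0]],[40,[0,0,-50],[0,0,0]],[40,[0,0,-40],[0,0,0]]])

```text
clock: 6.58
eef_pos: [428.1, -12.1, 132.7]
tcp_rot: [3.141, 0.0, 1.498]
contact_force: [0.5, -0.4, 0.7]
opening: 0.469
```

```bash
python3 -c "
from lib import *
plan([560,246,140],.178)
plan([622,246,100],.178)"
```

```text
t 6.6 pos [428.1 -12.1 132.7] rpy [3.141 0.    1.498] f [ 0.5 -0.4  0.7] op 40.0 q6 0.04
  shift [267.  112.7  -7.3] turn [ 2.000e-02 -1.000e-02  7.561e+01]
t 6.6 pos [428.1 -12.1 132.7] rpy [3.141 0.    1.498] f [ 0.5 -0.4  0.7] op 40.0 q6 0.04
  shift [271.6 174.5  32.7] turn [ 2.000e-02 -1.000e-02  7.561e+01]
```

```bash
python3 -c "
from lib import *
s=sense()
R0=R.from_euler('xyz',s['tcp_rot']).apply
p=look('pager1',PAGER,[s['eef_pos'][0],s['eef_pos'][1],s['tcp_rot'][2]-np.pi],s['eef_pos'][2],'p2')
print(s['eef_pos'],s['opening'])"
```

```text
pager1 x 422.2 y 8.0 yaw -1.634 (-93.6 deg) iou 0.37 conf 0.72 n 4723
[428.09469266 -12.07263494 132.67173989] 0.4686444226459839
```

View pics/p2.png

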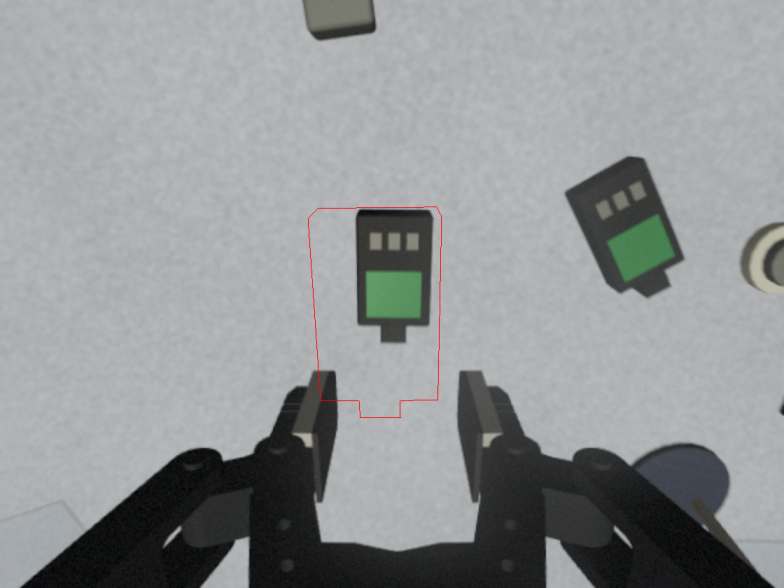

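The first grasp missed: the pager still lies at (394,267) and the fingers closed empty on 40 mm, though the reading said z≈12. I'll check the real fingertip height in the scene camera.

```bash
python3 -c "
from lib import *
s=sense();im=grab_frame('scene');k=get_calibration('scene')
p=look('pager1',PAGER,[426,-12,-1.65],11)
im2=cv2.resize(im[90:260,170:400],None,fx=3.4,fy=3.4,interpolation=cv2.INTER_CUBIC)
Rt=R.from_euler('xyz',s['tcp_rot'])
for d,c in((0,(0,0,255)),(-40,(255,0,0)),(-73,(0,255,0))):
  for y in(-20,20):
    q=(pix('scene',[s['eef_pos']+Rt.apply([0,y,d])],k)[0]-[170,90])*3.4
    cv2.circle(im2,tuple(q.astype(int).tolist()),3,c,-1)
cv2.imwrite('pics/s2.png',im2)"
```

```text
pager1 x 426.1 y -12.6 yaw -1.657 (-94.9 deg) iou 0.95 conf 0.97 n 4540
```

View pics/s2.png

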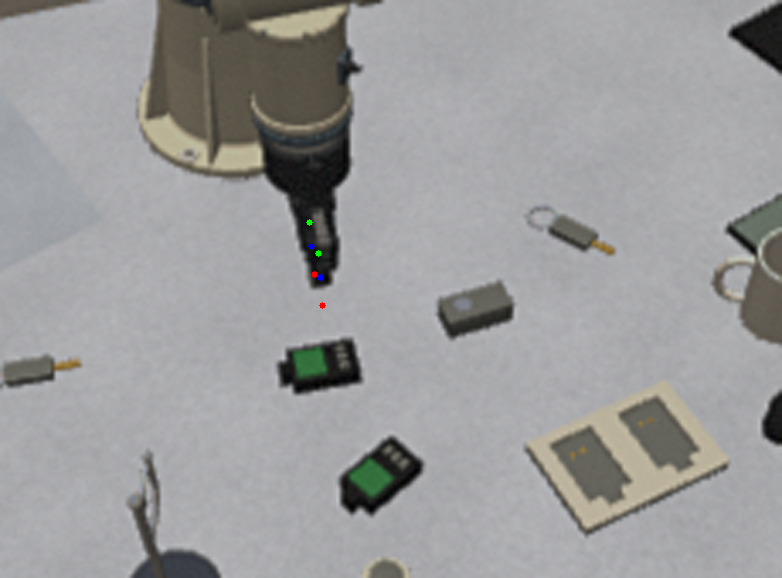

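The scene picture shows the tips well behind the reported TCP (30–40 mm, near the blue dots). I'll find the true height by a guarded descent.

Emit:
servo_tool(rows=[[85,[0.5,2.0,50],[0,0,-0.3]],[85,[0,0,50],[0,0,0]],[85,[0,0,30],[0,0,0]],[85,[0,0,12],[0,0,0]],[85,[0,0,2],[0,0,0]],[85,[0,0,2],[0,0,0]]])

```text
clock: 7.58
eef_pos: [430.8, -11.7, -14.4]
tcp_rot: [3.14, -0.0, 1.503]
contact_force: [0.6, -0.0, -0.5]
opening: 0.997
```

Emit:
servo_tool(rows=[[85,[0,0,3],[0,0,0]],[85,[0,0,3],[0,0,0]],[85,[0,0,2],[0,0,0]],[85,[0,0,0],[0,0,0]]])

```text
clock: 8.07
eef_pos: [430.1, -11.7, -22.9]
tcp_rot: [-3.142, -0.0, 1.503]
contact_force: [0.4, -0.5, -0.2]
opening: 0.994
```

```bash
python3 -c "
from lib import *
s=sense();im=grab_frame('scene');k=get_calibration('scene')
plan([426,-12,-20],-1.65)
im2=cv2.resize(im[140:220,220:320],None,fx=6,fy=6,interpolation=cv2.INTER_CUBIC)
im3=cv2.resize(grab_frame('wrist')[100:420,130:430],None,fx=1.5,fy=1.5)
cv2.imwrite('pics/s3.png',np.hstack([cv2.resize(im2,(450,360)),cv2.resize(im3,(340,360))]))"
```

```text
t 8.1 pos [430.2 -11.7 -22.9] rpy [ 3.142 -0.     1.503] f [ 0.3 -0.7 -0.3] op 85.1 q6 0.04
  shift [-0.6 -4.1 -2.9] turn [ 0.   -0.    0.64]
```

View pics/s3.png

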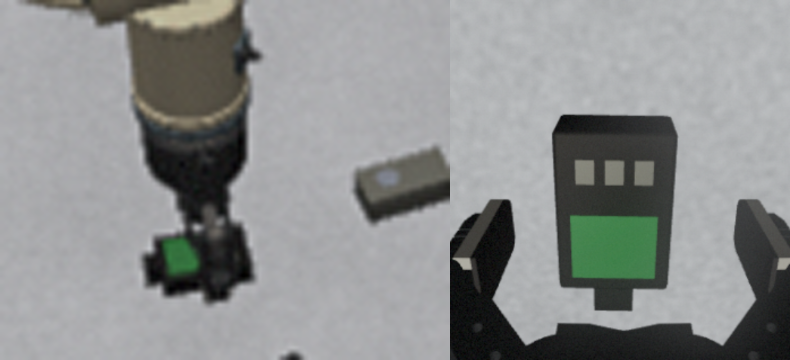

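The wrist crop shows the pads at (490,230)/(760,230), still above the pager top, and no contact at reported z=-23. I'll keep lowering under guard.

Emit:
servo_tool(rows=[[85,[-0.6,-1,3],[0,0,0.6]],[85,[0,0,3],[0,0,0]],[85,[0,0,2],[0,0,0]],[85,[0,0,0],[0,0,0]]])

```text
clock: 8.68
eef_pos: [428.9, -12.2, -31.1]
tcp_rot: [-3.141, 0.0, 1.492]
contact_force: [0.6, -0.0, 0.1]
opening: 0.995
```

Emit:
servo_tool(rows=[[85,[0,0,2],[0,0,0]],[85,[0,0,2],[0,0,0]],[85,[0,0,0],[0,0,0]]])

```text
clock: 9.05
eef_pos: [429.0, -12.2, -35.1]
tcp_rot: [-3.141, -0.0, 1.492]
contact_force: [0.4, 0.0, 0.1]
opening: 0.997
```

```bash
python3 -c "
from lib import *
p=look('pager1',PAGER,[426,-12,-1.65],11,'p4')
plan([p[0],p[1],-35],p[2])"
```

```text
pager1 x 426.2 y -12.3 yaw -1.651 (-94.6 deg) iou 0.96 conf 0.87 n 19044
t 9.2 pos [429.1 -12.3 -34.9] rpy [-3.142  0.     1.492] f [-0.4  0.  -0.3] op 85.2 q6 0.05
  shift [-0.2 -2.9  0.1] turn [-0.    0.    0.13]
```

View pics/p4.png

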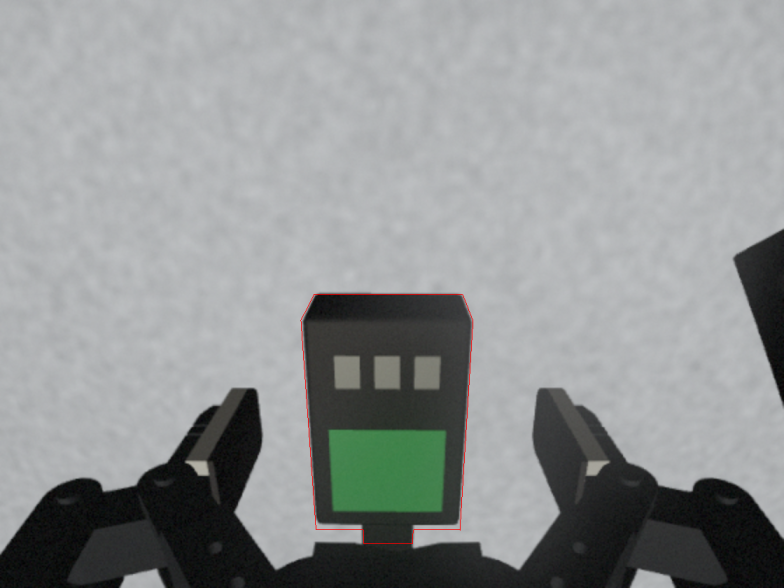

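The overlay fits the pager (302–472, 295–528) and the pads flank it. The tips work out to about z≈8, so the real tips sit 36–43 mm behind the reported TCP. I'll raise a little and grip.

Emit:
servo_tool(rows=[[85,[0,-2.9,-9],[0,0,0]],[85,[0,0,0],[0,0,0]],[40,[0,0,0],[0,0,0]],[40,[0,0,0],[0,0,0]],[40,[0,0,0],[0,0,0]],[40,[0,0,0],[0,0,0]],[40,[0,0,0],[0,0,0]]], force=50)

```text
clock: 10.02
eef_pos: [426.2, -12.0, -25.7]
tcp_rot: [-3.142, -0.0, 1.492]
contact_force: [-1.6, 1.0, 8.3]
opening: 0.524
```

```bash
python3 -c "
from lib import *
plan([610,120,140],.178)"
```

```text
t 10.0 pos [426.2 -12.  -25.7] rpy [-3.142 -0.     1.492] f [-1.6  1.   8.3] op 44.7 q6 0.05
  shift [ 146.   172.9 -165.7] turn [-0.   0.  75.3]
```

Emit:
servo_tool(rows=[[40,[0,0,-15],[0,0,0]],[40,[0,0,-35],[0,0,-10.4]],[40,[0,0,-40],[0,0,-10.6]],[40,[0,0,-40],[0,0,-10.6]],[40,[0,0,-36],[0,0,-10.6]],[40,[0,0,0],[0,0,-10.6]],[40,[0,0,0],[0,0,-10.6]],[40,[0,0,0],[0,0,-10.6]]])

```text
clock: 11.02
eef_pos: [425.9, -12.0, 140.0]
tcp_rot: [-3.141, -0.0, 2.79]
contact_force: [0.3, 0.1, -0.7]
opening: 0.523
```

Emit:
servo_tool(rows=[[40,[0,0,0],[0,0,-10.6]],[40,[0,0,0],[0,0,-10.6]],[40,[0,0,0],[0,0,-9.6]],[40,[0,0,0],[0,0,0]]])

```text
clock: 11.52
eef_pos: [425.9, -12.0, 139.8]
tcp_rot: [3.141, -0.001, -2.963]
contact_force: [-0.6, 0.5, -1.2]
opening: 0.521
```

```bash
python3 -c "
from lib import *
plan([610,120,140],0,rpy(3.32))"
```

```text
t 11.5 pos [425.9 -12.  139.8] rpy [ 3.141e+00 -1.000e-03 -2.963e+00] f [-0.6  0.5 -1.2] op 44.5 q6 -1.78
  shift [-204.6   97.2   -0.3] turn [ 0.01 -0.04  0.01]
```

Emit:
servo_tool(rows=[[40,[-30,14,0],[0,0,0]],[40,[-50,24,0],[0,0,0]],[40,[-50,24,0],[0,0,0]],[40,[-50,24,0],[0,0,0]],[40,[-25,11,0],[0,0,0]],[40,[0,0,0],[0,0,0]]])

```text
clock: 12.28
eef_pos: [611.6, 121.2, 139.4]
tcp_rot: [3.141, -0.0, -2.964]
contact_force: [-1.1, -0.4, -1.5]
opening: 0.524
```

```bash
python3 -c "
from lib import *
s=sense();e=s['eef_pos']
c=look('cradle',CRADLE,[622,246.3,.178],0,'c1')
Rt=R.from_euler('xyz',s['tcp_rot'])
h=look('pager1',PAGER,[e[0],e[1],s['tcp_rot'][2]+np.pi],e[2]+26+11)
print('held in tool',Rt.inv().apply([h[0]-e[0],h[1]-e[1],0]),e)
# pocket: dark inside cradle
k=get_calibration('wrist');im=cv2.imread('pics/c1.png')
"
```

```text
cradle x 622.0 y 246.0 yaw 0.169 (9.7 deg) iou 0.92 conf 0.88 n 18515
pager1 x 610.9 y 121.1 yaw 0.175 (10.0 deg) iou 0.94 conf 0.93 n 16824
held in tool [6.96962239e-01 1.82207947e-02 5.49037687e-05] [611.6135717  121.21772513 139.38093266]
```

View pics/c1.png

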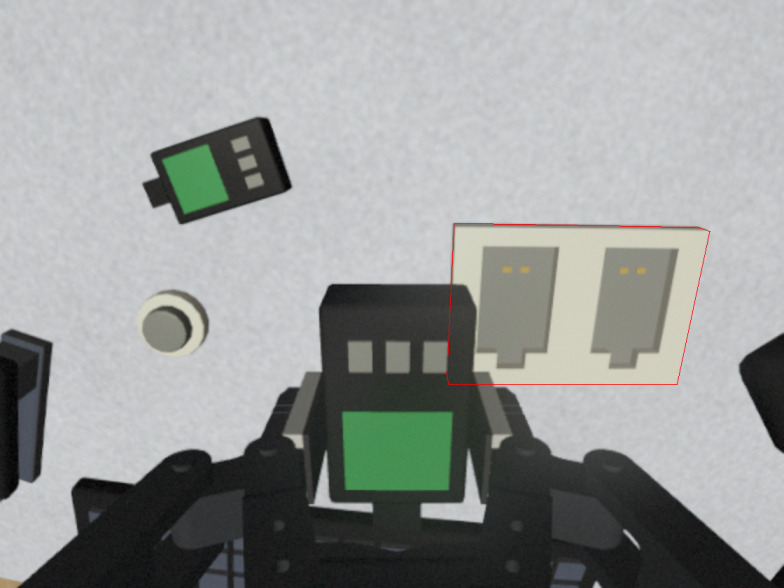

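The pager is held level with its stub toward the notch side. The cradle overlay fits (450–710, 223–384), and the pockets show at (518,305) and (637,305). Next I'll fit pocket A's rim itself.

```bash
cat >> lib.py <<'E'
POCKETA=[box(-37.75,37.75,40-24.75,40+24.75,13,13.01),box(37,49.75,30,50,13,13.01)]
POCKETB=[p-[0,80,0] for p in POCKETA]
def pocket(model,c,tag=None):
    k=get_calibration("wrist"); im=grab_frame("wrist"); g=im.min(2)
    out=render(k,CRADLE,*c,0)[::2,::2]>0; pk=render(k,model,*c,0)[::2,::2]
    zone=(cv2.dilate(pk,np.ones((15,15)))>0)&out
    th,_=cv2.threshold(g[zone].reshape(1,-1),0,1,cv2.THRESH_OTSU)
    m=((g<=th)&zone).astype(np.uint8); n,l,st,_=cv2.connectedComponentsWithStats(m)
    m=l==1+st[1:,4].argmax(); m=cv2.morphologyEx(m.astype(np.uint8),cv2.MORPH_CLOSE,np.ones((7,7)))>0
    p,iou=fit(k,m,model,c,0); print("cradle by pocket x %.1f y %.1f yaw %.3f iou %.2f th %d"%(*p,iou,th)); return p
E
python3 -c "
from lib import *
c=pocket(POCKETA,[622,246,.172])
Rc=R.from_euler('z',c[2]);t=Rc.apply([0,40,0])+[c[0],c[1],0];print(t)
plan([t[0],t[1],40],0,rpy(c[2]+np.pi))"
```

```text
cradle by pocket x 616.3 y 244.7 yaw 0.177 iou 0.99 th 158
[609.28686105 284.07298893   0.        ]
t 12.5 pos [609.6 119.4 140. ] rpy [-3.141e+00 -1.000e-03 -2.963e+00] f [-0.8  0.5 -0.8] op 44.2 q6 -1.56
  shift [-29.  162.2 100. ] turn [-0.01 -0.05  0.09]
```

Emit:
servo_tool(rows=[[40,[-5,32,20],[0,0,0]],[40,[-8,45,20],[0,0,0]],[40,[-8,45,25],[0,0,0]],[40,[-8,40,30],[0,0,0]],[40,[0,0,25],[0,0,0]],[40,[0,0,0],[0,0,0]],[40,[0,0,0],[0,0,0]]])

```text
clock: 13.4
eef_pos: [610.6, 284.1, 21.2]
tcp_rot: [3.141, 0.001, -2.963]
contact_force: [-0.1, 0.3, -0.1]
opening: 0.523
```

```bash
python3 -c "
from lib import *
for i in range(2):
  s=sense();e=s['eef_pos'];Rt=R.from_euler('xyz',s['tcp_rot'])
  h=look('pager1',PAGER,[e[0],e[1],s['tcp_rot'][2]+np.pi],e[2]+37,'h1')
  print('held in tool',Rt.inv().apply([h[0]-e[0],h[1]-e[1],0]).round(2),e.round(1))
c=pocket(POCKETB,[616.3,244.7,.177])
plan([609.3,284.1,-22],0,rpy(3.32))"
```

```text
none pager1Traceback (most recent call last):
  File "<string>", line 6, in <module>
    print('held in tool',Rt.inv().apply([h[0]-e[0],h[1]-e[1],0]).round(2),e.round(1))
                                         ~^^^
TypeError: 'NoneType' object is not subscriptable
```

```bash
python3 -c "
from lib import *
c=pocket(POCKETB,[616.3,244.7,.177])
for i in range(3):
  s=sense();e=s['eef_pos'];Rt=R.from_euler('xyz',s['tcp_rot'])
  h=look('pager1',PAGER,[e[0],e[1],s['tcp_rot'][2]+np.pi],e[2]+37,'h1')
  if h is not None: print('held in tool',Rt.inv().apply([h[0]-e[0],h[1]-e[1],0]).round(2),e.round(1))
plan([609.3,284.1,-22],0,rpy(3.32))
"; ls pics
```

```text
cradle by pocket x 616.3 y 244.2 yaw 0.173 iou 0.99 th 154
pager1 x 612.2 y 285.8 yaw 0.177 (10.1 deg) iou 0.95 conf 0.86 n 17073
held in tool [-1.29  1.21  0.  ] [611.1 284.4  21.7]
pager1 x 612.4 y 285.8 yaw 0.178 (10.2 deg) iou 0.94 conf 0.97 n 16796
held in tool [-1.85  1.03  0.  ] [610.8 284.5  21.2]
pager1 x 611.7 y 285.9 yaw 0.173 (9.9 deg) iou 0.95 conf 0.93 n 17191
held in tool [-1.36  1.15  0.  ] [610.5 284.5  20.8]
t 13.8 pos [610.3 284.6  20.4] rpy [ 3.142  0.    -2.962] f [-0.1  0.4 -1.3] op 44.3 q6 -1.32
  shift [ 1.  -0.3 42.4] turn [0.   0.02 0.07]
c1.png
h1.png
p1.png
p2.png
p4.png
s2.png
s3.png
scene0.png
top0.png
top1.png
wrist0.png
wrist1.png
```

Emit:
servo_tool(rows=[[40,[2.4,-1,10],[0,0,0]],[40,[0,0,12],[0,0,0]],[40,[0,0,8],[0,0,0]],[40,[0,0,3],[0,0,0]],[40,[0,0,2],[0,0,0]],[40,[0,0,2],[0,0,0]],[40,[0,0,0],[0,0,0]]])

```text
clock: 14.72
eef_pos: [608.0, 283.3, -16.8]
tcp_rot: [3.142, 0.0, -2.962]
contact_force: [0.1, -0.8, -0.7]
opening: 0.515
```

Emit:
servo_tool(rows=[[40,[0,0,2],[0,0,0]],[40,[0,0,2],[0,0,0]],[40,[0,0,1],[0,0,0]],[40,[0,0,0],[0,0,0]]])

```text
clock: 15.22
eef_pos: [607.9, 283.2, -21.5]
tcp_rot: [-3.142, -0.0, -2.962]
contact_force: [-1.6, -0.5, 3.9]
opening: 0.52
```

Emit:
servo_tool(rows=[[56,[0,0,0],[0,0,0]],[56,[0,0,0],[0,0,0]],[56,[0,0,0],[0,0,0]],[56,[0,0,-25],[0,0,0]],[56,[0,0,-50],[0,0,0]],[56,[0,0,-50],[0,0,0]],[56,[0,0,-40],[0,0,0]],[85,[0,0,0],[0,0,0]]])

```text
clock: 16.23
eef_pos: [610.2, 284.3, 147.2]
tcp_rot: [3.14, 0.007, -2.962]
contact_force: [0.4, 0.0, 0.0]
opening: 0.849
```

```bash
python3 -c "
from lib import *
s=sense()
h=look('pager1',PAGER,[609.3,284,.177],15,'h2')
im=cv2.imread('pics/h2.png');cv2.imwrite('pics/h2.png',im[:420])
c=pocket(POCKETB,[616.3,244.7,.177])
q=look('pager1',PAGER,[573,6,-1.094],11)
plan([q[0],q[1],150],q[2])"
```

```text
pager1 x 609.3 y 284.0 yaw 0.177 (10.1 deg) iou 0.00 conf 0.38 n 5363
cradle by pocket x 616.4 y 244.3 yaw 0.175 iou 0.98 th 138
pager1 x 572.6 y 4.0 yaw -1.117 (-64.0 deg) iou 0.98 conf 0.96 n 1518
t 16.5 pos [607.  282.8 141.4] rpy [-3.141e+00 -2.000e-03 -2.962e+00] f [-0.9  0.4 -1. ] op 85.3 q6 -1.32
  shift [  83.7 -268.1   -8.2] turn [-0.12 -0.1  74.28]
```

View pics/h2.png

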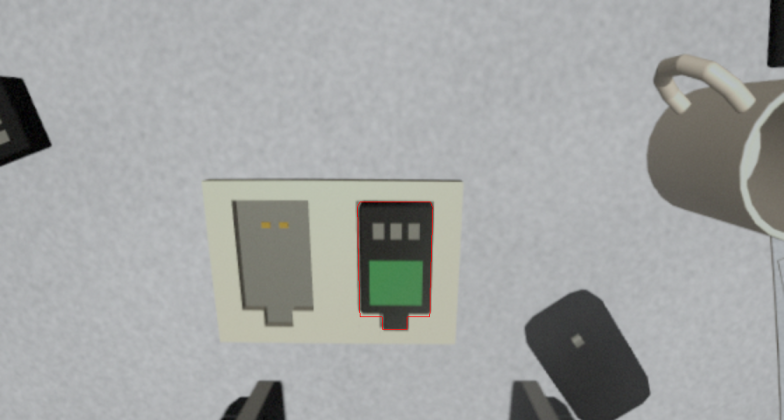

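Pager 1 sits home in pocket A: the overlay at the home height matches (358–432, 202–328). Now pager 2.

Emit:
servo_tool(rows=[[85,[10,-35,0],[0,0,0]],[85,[18,-58,0],[0,0,0]],[85,[18,-58,0],[0,0,0]],[85,[18,-58,0],[0,0,0]],[85,[19,-58,0],[0,0,10.6]],[85,[0,0,0],[0,0,10.6]],[85,[0,0,0],[0,0,10.6]],[85,[0,0,10],[0,0,10.6]]])

```text
clock: 17.48
eef_pos: [573.9, 5.3, 132.4]
tcp_rot: [-3.141, -0.0, 2.575]
contact_force: [0.2, -0.1, 0.0]
opening: 0.995
```

Emit:
servo_tool(rows=[[85,[0,0,15],[0,0,10.6]],[85,[0,0,15],[0,0,10.6]],[85,[0,0,15],[0,0,10.6]],[85,[0,0,0],[0,0,0]]])

```text
clock: 17.98
eef_pos: [572.4, 5.7, 86.1]
tcp_rot: [-3.138, -0.002, 2.028]
contact_force: [0.2, 0.2, 0.3]
opening: 0.995
```

```bash
python3 -c "
from lib import *
q=look('pager1',PAGER,[573,4,-1.117],11)
q=look('pager1',PAGER,q,11)
plan([q[0],q[1],-26],q[2])"
```

```text
pager1 x 572.6 y 5.6 yaw -1.114 (-63.9 deg) iou 0.96 conf 0.73 n 6281
pager1 x 572.7 y 5.4 yaw -1.111 (-63.7 deg) iou 0.96 conf 0.90 n 6184
t 18.2 pos [574.3   5.7  88.4] rpy [3.141 0.    2.029] f [ 1.2 -0.1 -0.2] op 85.1 q6 -0.45
  shift [  0.5  -1.6 114.4] turn [ 0.02  0.01 -0.06]
```

Emit:
servo_tool(rows=[[85,[0.5,-1,40],[0,0,0]],[85,[0,0,45],[0,0,0]],[85,[0,0,29],[0,0,0]],[85,[0,0,0],[0,0,0]],[40,[0,0,0],[0,0,0]],[40,[0,0,0],[0,0,0]],[40,[0,0,0],[0,0,0]],[40,[0,0,0],[0,0,0]]])

```text
clock: 19.18
eef_pos: [574.1, 5.7, -24.1]
tcp_rot: [3.139, 0.001, 2.027]
contact_force: [-1.6, -0.3, 7.9]
opening: 0.519
```

Emit:
servo_tool(rows=[[40,[0,0,0],[0,0,0]],[40,[0,0,-20],[0,0,0]],[40,[0,0,-30],[0,0,-10.6]],[40,[0,0,-40],[0,0,-10.6]],[40,[0,0,-10],[0,0,-10.6]],[40,[0,0,0],[0,0,-10.6]],[40,[0,0,0],[0,0,-10.6]],[40,[0,0,0],[0,0,-10.6]]])

```text
clock: 20.18
eef_pos: [573.3, 5.7, 75.2]
tcp_rot: [3.142, 0.002, -3.14]
contact_force: [0.6, -0.2, -1.0]
opening: 0.522
```

```bash
python3 -c "
from lib import *
Rc=R.from_euler('z',.175);t=Rc.apply([0,-40,0])+[616.35,244.4,0];print(t)
s=sense();y=s['tcp_rot'][2];d=np.array([t[0],t[1]])-s['eef_pos'][:2]
plan([t[0],t[1],21],0,rpy(.175+np.pi))
Rn=rpy(.175+np.pi);print('shift once turned',Rn.inv().apply([d[0],d[1],0]).round(1))"
```

```text
[623.3143255  205.01093844   0.        ]
t 20.2 pos [573.3   5.7  75.2] rpy [ 3.142e+00  2.000e-03 -3.140e+00] f [ 0.6 -0.2 -1. ] op 44.6 q6 -1.56
  shift [-50.2 199.2  54.3] turn [-0.01  0.09 -9.96]
shift once turned [-84.  187.5   0. ]
```

Emit:
servo_tool(rows=[[40,[0,0,0],[0,0,-10]],[40,[-15,34,0],[0,0,0]],[40,[-23,52,0],[0,0,0]],[40,[-23,52,0],[0,0,0]],[40,[-23,50,10],[0,0,0]],[40,[0,0,25],[0,0,0]],[40,[0,0,19],[0,0,0]],[40,[0,0,0],[0,0,0]]])

```text
clock: 21.18
eef_pos: [622.6, 204.2, 18.8]
tcp_rot: [-3.141, -0.003, -2.973]
contact_force: [-0.5, -0.1, -1.5]
opening: 0.521
```

```bash
python3 -c "
from lib import *
for i in range(3):
  s=sense();e=s['eef_pos'];Rt=R.from_euler('xyz',s['tcp_rot'])
  h=look('pager1',PAGER,[e[0],e[1],s['tcp_rot'][2]+np.pi],e[2]+36)
  if h is not None: print('to target, tool',Rt.inv().apply([623.3-h[0],205.0-h[1],0]).round(2),e.round(1))
plan([623.3,205.0,-22],0,rpy(.175+np.pi))
"
```

```text
pager1 x 623.3 y 205.4 yaw 0.165 (9.5 deg) iou 0.94 conf 0.80 n 16719
to target, tool [ 0.1  -0.42  0.  ] [622.6 204.2  18.8]
pager1 x 624.9 y 206.0 yaw 0.168 (9.6 deg) iou 0.95 conf 0.83 n 16896
to target, tool [ 1.72 -0.74 -0.  ] [624.2 204.5  20.6]
pager1 x 625.4 y 206.2 yaw 0.170 (9.7 deg) iou 0.94 conf 0.78 n 16699
to target, tool [ 2.27 -0.85 -0.  ] [624.8 204.8  21.2]
t 21.5 pos [624.7 204.9  21.1] rpy [ 3.141e+00  1.000e-03 -2.973e+00] f [-0.7  0.4 -1.6] op 44.5 q6 -1.42
  shift [ 1.4  0.3 43.1] turn [ 0.01  0.08 -0.36]
```

Emit:
servo_tool(rows=[[40,[1.9,-0.7,10],[0,0,-0.4]],[40,[0,0,12],[0,0,0]],[40,[0,0,8],[0,0,0]],[40,[0,0,3],[0,0,0]],[40,[0,0,2],[0,0,0]],[40,[0,0,2],[0,0,0]],[40,[0,0,0],[0,0,0]]])

```text
clock: 22.35
eef_pos: [622.3, 204.2, -16.9]
tcp_rot: [3.142, 0.0, -2.965]
contact_force: [-0.1, -0.4, -0.2]
opening: 0.524
```

Emit:
servo_tool(rows=[[40,[0,0,2],[0,0,0]],[40,[0,0,2],[0,0,0]],[40,[0,0,1],[0,0,0]],[40,[0,0,0],[0,0,0]]])

```text
clock: 22.85
eef_pos: [622.4, 204.2, -20.1]
tcp_rot: [3.141, 0.0, -2.965]
contact_force: [-6.5, -2.1, 16.8]
opening: 0.521
```

Emit:
servo_tool(rows=[[56,[0,0,0],[0,0,0]],[56,[0,0,0],[0,0,0]],[56,[0,0,0],[0,0,0]],[56,[0,0,-25],[0,0,0]],[56,[0,0,-50],[0,0,0]],[56,[0,0,-50],[0,0,0]],[56,[0,0,-45],[0,0,0]],[85,[0,0,0],[0,0,0]]])

```text
clock: 23.85
eef_pos: [624.8, 205.0, 152.2]
tcp_rot: [3.141, 0.007, -2.965]
contact_force: [0.6, 0.9, 0.2]
opening: 0.848
```

```bash
python3 -c "
from lib import *
k=get_calibration('wrist');im=grab_frame('wrist');cv2.imwrite('pics/h3.png',im[60:320])
for t in trace('wrist','pager1'):
  m=t['mask']
  if m.sum()<500: continue
  w=onplane('wrist',np.argwhere(m)[:,::-1].mean(0),26,k)[0]
  tgt=min([(609.3,284),(623.3,205)],key=lambda q:abs(q[1]-w[1]))
  for z in(15,19): print(w.round(),z,fit(k,m,PAGER,[*tgt,.175],z),tgt)
plan([400,250,200],0,rpy(3.3))
for c in('top','scene'):
  k=get_calibration(c);grab_frame(c)
  for b in boxes_of(c,'key1'):
    if b['conf']>.3:print(c,round(b['conf'],2),toworld(k,b['centre']).round(0))"
```

```text
[610. 280.  26.] 15 (array([6.10526152e+02, 2.82412135e+02, 1.80072733e-01]), np.float64(0.9466226813044184)) (609.3, 284)
[610. 280.  26.] 19 (array([6.10278841e+02, 2.81377447e+02, 1.90921654e-01]), np.float64(0.9333510074231177)) (609.3, 284)
[622. 206.  26.] 15 (array([6.23497994e+02, 2.05751173e+02, 1.74791964e-01]), np.float64(0.9694992846924178)) (623.3, 205)
[622. 206.  26.] 19 (array([6.22904017e+02, 2.05798274e+02, 1.75771159e-01]), np.float64(0.9549074593381941)) (623.3, 205)
[512. 426.  26.] 15 (array([6.093e+02, 2.840e+02, 1.750e-01]), np.float64(0.0)) (609.3, 284)
[512. 426.  26.] 19 (array([6.093e+02, 2.840e+02, 1.750e-01]), np.float64(0.0)) (609.3, 284)
[614. 241.  26.] 15 (array([6.26924884e+02, 2.51483477e+02, 7.76137940e-02]), np.float64(0.2285681972404433)) (623.3, 205)
[614. 241.  26.] 19 (array([653.35267049, 235.52040131,  -1.06179219]), np.float64(0.19792983420353583)) (623.3, 205)
t 23.9 pos [622.1 204.1 147.9] rpy [ 3.142  0.    -2.965] f [-0.1  0.2  0.1] op 84.8 q6 -1.43
  shift [210.6  84.1 -52.1] turn [0.   0.01 1.03]
top 0.61 [ 335. -308.   12.]
scene 0.73 [ 338. -310.    7.]
scene 0.67 [319. 297.  13.]
```

View pics/h3.png

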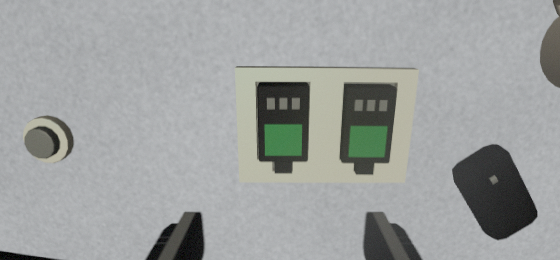

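Both pagers sit in their pockets with stubs in the notches: (283,130) and (368,130). Now the keys.

```bash
cat >> lib.py <<'E'
def rows(pos,T,n):
    """straight path split in n rows, turning about tool z to yaw T (continuous in q6 range)"""
    s=sense(); q1=np.arctan2(pos[1],pos[0]); y0=s["qpos"][0]+np.pi/2-s["qpos"][5]; 
    d=np.array(pos)-s["eef_pos"]; turn=-np.degrees(T-y0); print("t %.1f pos %s yaw %.3f q6 end %.2f total turn %.1f dist %.0f"%(s["clock"],s["eef_pos"].round(1),y0,q1+np.pi/2-T,turn,np.linalg.norm(d)))
    for i in range(n):
        y=y0+(T-y0)*i/n; print("  ",rpy(y).inv().apply(d/n).round(0),round(turn/n,1))
E
python3 -c "
from lib import *
rows([325,300,130],.6,16)"
```

```text
t 24.1 pos [621.3 203.9 146.3] yaw 3.318 q6 end 1.72 total turn 155.7 dist 312
   [17.  9.  1.] 9.7
   [18.  6.  1.] 9.7
   [19.  3.  1.] 9.7
   [19. -0.  1.] 9.7
   [19. -4.  1.] 9.7
   [18. -7.  1.] 9.7
   [ 17. -10.   1.] 9.7
   [ 15. -13.   1.] 9.7
   [ 13. -15.   1.] 9.7
   [ 10. -17.   1.] 9.7
   [  7. -18.   1.] 9.7
   [  4. -19.   1.] 9.7
   [  0. -19.   1.] 9.7
   [ -3. -19.   1.] 9.7
   [ -6. -18.   1.] 9.7
   [ -9. -17.   1.] 9.7
```

Emit:
servo_tool(rows=[[85,[17,9,1],[0,0,9.7]],[85,[18,6,1],[0,0,9.7]],[85,[19,3,1],[0,0,9.7]],[85,[19,0,1],[0,0,9.7]],[85,[19,-4,1],[0,0,9.7]],[85,[18,-7,1],[0,0,9.7]],[85,[17,-10,1],[0,0,9.7]],[85,[15,-13,1],[0,0,9.7]]])

```text
clock: 25.15
eef_pos: [473.7, 251.1, 139.0]
tcp_rot: [-3.14, 0.0, 1.958]
contact_force: [-0.3, -0.1, 0.9]
opening: 0.994
```

Emit:
servo_tool(rows=[[85,[13,-15,1],[0,0,9.7]],[85,[10,-17,1],[0,0,9.7]],[85,[7,-18,1],[0,0,9.7]],[85,[4,-19,1],[0,0,9.7]],[85,[0,-19,1],[0,0,9.7]],[85,[-3,-19,1],[0,0,9.7]],[85,[-6,-18,1],[0,0,9.7]],[85,[-9,-17,1],[0,0,9.7]]])

```text
clock: 26.15
eef_pos: [326.3, 297.7, 131.2]
tcp_rot: [3.141, 0.002, 0.604]
contact_force: [-0.3, 0.3, 0.3]
opening: 0.996
```

```bash
python3 -c "
from lib import *
q=look('key1',KEY,[325,300,-2.5],6,'k1')
rows([q[0],q[1],-30],q[2]+np.pi,1)"
```

```text
key1 x 327.7 y 307.6 yaw -2.503 (-143.4 deg) iou 0.77 conf 0.59 n 2559
t 26.2 pos [325.5 297.6 131.2] yaw 0.608 q6 end 1.69 total turn -1.7 dist 161
   [  7.  -7. 161.] -1.7
```

View pics/k1.png

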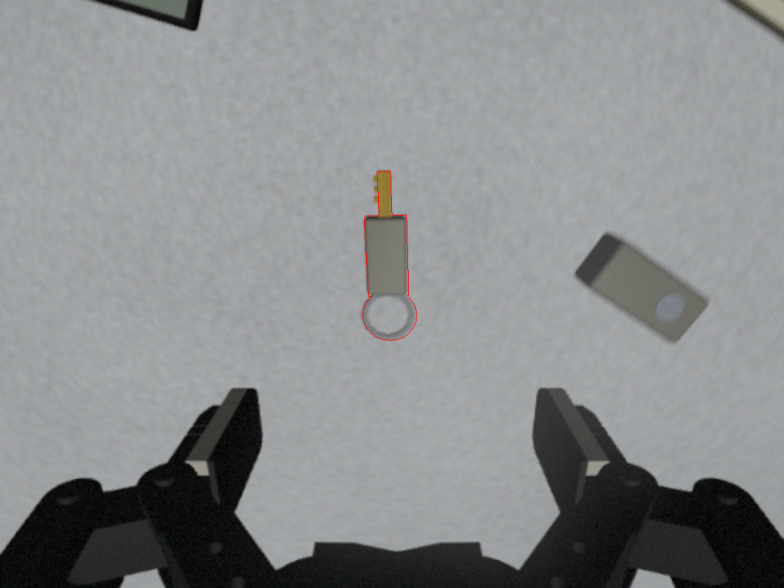

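Overlay fits the key: head at (386,255), ring at (389,315). Grasping at the head centre.

Emit:
servo_tool(rows=[[85,[7,-7,30],[0,0,-1.7]],[85,[0,0,50],[0,0,0]],[85,[0,0,45],[0,0,0]],[85,[0,0,25],[0,0,0]],[85,[0,0,8],[0,0,0]],[30,[0,0,0],[0,0,0]],[30,[0,0,0],[0,0,0]],[30,[0,0,0],[0,0,0]]])

```text
clock: 27.25
eef_pos: [329.7, 308.3, -25.0]
tcp_rot: [-3.141, -0.002, 0.639]
contact_force: [0.2, 0.2, 0.6]
opening: 0.373
```

```bash
python3 -c "
from lib import *
q=look('key1',KEY,[327.7,307.6,-2.503],6,'k2')
rows([q[0],q[1],-30],q[2]+np.pi,1)
im=grab_frame('wrist')[150:420,180:390];cv2.imwrite('pics/k2.png',cv2.resize(im,None,fx=2,fy=2))"
```

```text
key1 x 327.7 y 307.7 yaw -2.503 (-143.4 deg) iou 0.78 conf 0.63 n 7613
t 27.4 pos [329.5 308.1 -25.2] yaw 0.639 q6 end 1.69 total turn 0.0 dist 5
   [-2. -1.  5.] 0.0
```

View pics/k2.png

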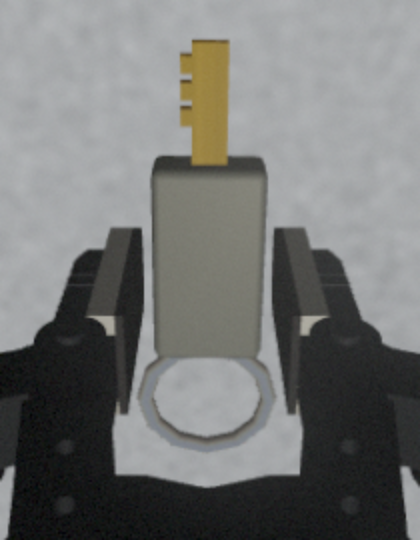

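The fingertips flank the head (151–268, 160–355) about 3 mm over the desk. Good height to close.

Emit:
servo_tool(rows=[[30,[-2,0,1],[0,0,0]],[18,[0,0,0],[0,0,0]],[18,[0,0,0],[0,0,0]],[18,[0,0,0],[0,0,0]],[18,[0,0,0],[0,0,0]],[18,[0,0,0],[0,0,0]]], force=60)

```text
clock: 28.15
eef_pos: [327.3, 306.4, -26.6]
tcp_rot: [3.142, 0.0, 0.639]
contact_force: [-1.2, -2.6, 10.2]
opening: 0.273
```

Emit:
servo_tool(rows=[[18,[0,0,-30],[0,0,0]],[18,[0,0,-60],[0,0,0]],[18,[0,0,-60],[0,0,0]],[18,[0,0,-60],[0,0,0]],[18,[0,0,-60],[0,0,0]]])

```text
clock: 28.78
eef_pos: [327.0, 306.1, 245.1]
tcp_rot: [-3.142, -0.0, 0.639]
contact_force: [0.7, 0.4, 0.3]
opening: 0.271
```

```bash
python3 -c "
from lib import *
s=sense();e=s['eef_pos'];print(s['opening']*85.4)
q=look('key1',KEY,[e[0],e[1],s['tcp_rot'][2]-np.pi],e[2]+25+6)
rows([420,-150,250],2.84,16)"
```

```text
23.152152913388775
key1 x 326.9 y 307.1 yaw -2.506 (-143.6 deg) iou 0.74 conf 0.87 n 7525
t 28.9 pos [330.  308.9 249.4] yaw 0.639 q6 end -1.61 total turn -126.1 dist 468
   [-13.  26.  -0.] -7.9
   [-16.  24.  -0.] -7.9
   [-19.  22.  -0.] -7.9
   [-22.  19.  -0.] -7.9
   [-25.  16.  -0.] -7.9
   [-26.  12.  -0.] -7.9
   [-28.   9.  -0.] -7.9
   [-29.   5.  -0.] -7.9
   [-29.   1.  -0.] -7.9
   [-29.  -3.  -0.] -7.9
   [-28.  -7.  -0.] -7.9
   [-27. -11.  -0.] -7.9
   [-25. -15.  -0.] -7.9
   [-23. -18.  -0.] -7.9
   [-20. -21.  -0.] -7.9
   [-17. -24.  -0.] -7.9
```

```bash
python3 -c "
from lib import *
rows([650,-100,300],2.84,16)"
```

```text
t 28.9 pos [330.  308.9 249.4] yaw 0.639 q6 end -1.42 total turn -126.1 dist 522
   [ 1. 32. -3.] -7.9
   [-4. 32. -3.] -7.9
   [-8. 31. -3.] -7.9
   [-12.  30.  -3.] -7.9
   [-16.  28.  -3.] -7.9
   [-20.  26.  -3.] -7.9
   [-23.  23.  -3.] -7.9
   [-26.  19.  -3.] -7.9
   [-29.  15.  -3.] -7.9
   [-30.  11.  -3.] -7.9
   [-32.   7.  -3.] -7.9
   [-32.   3.  -3.] -7.9
   [-32.  -2.  -3.] -7.9
   [-32.  -6.  -3.] -7.9
   [-31. -11.  -3.] -7.9
   [-29. -15.  -3.] -7.9
```

Emit:
servo_tool(rows=[[18,[1,32,-3],[0,0,-7.9]],[18,[-4,32,-3],[0,0,-7.9]],[18,[-8,31,-3],[0,0,-7.9]],[18,[-12,30,-3],[0,0,-7.9]],[18,[-16,28,-3],[0,0,-7.9]],[18,[-20,26,-3],[0,0,-7.9]],[18,[-23,23,-3],[0,0,-7.9]],[18,[-26,19,-3],[0,0,-7.9]]])

```text
clock: 29.88
eef_pos: [487.6, 102.7, 266.3]
tcp_rot: [-3.14, -0.0, 1.746]
contact_force: [-0.6, 0.6, -0.7]
opening: 0.273
```

Emit:
servo_tool(rows=[[18,[-29,15,-3],[0,0,-7.9]],[18,[-30,11,-3],[0,0,-7.9]],[18,[-32,7,-3],[0,0,-7.9]],[18,[-32,3,-3],[0,0,-7.9]],[18,[-32,-2,-3],[0,0,-7.9]],[18,[-32,-6,-3],[0,0,-7.9]],[18,[-31,-11,-3],[0,0,-7.9]],[18,[-29,-15,-3],[0,0,-7.9]]])

```text
clock: 30.88
eef_pos: [647.3, -101.7, 290.0]
tcp_rot: [-3.141, -0.002, 2.85]
contact_force: [-0.1, 0.5, -0.8]
opening: 0.273
```

Emit:
servo_tool(rows=[[18,[0,0,0],[0,0,0]],[18,[0,0,0],[0,0,0]],[18,[0,0,0],[0,0,0]]])

```text
clock: 31.25
eef_pos: [646.6, -100.1, 290.8]
tcp_rot: [3.141, -0.001, 2.845]
contact_force: [-0.4, 0.4, -0.2]
opening: 0.273
```

```bash
python3 -c "
from lib import *
plan([650,-100,300],0,rpy(2.84))
k=get_calibration('wrist');np.save('kw.npy',k,allow_pickle=True)
im=grab_frame('wrist');cv2.imwrite('hk.png',im)
print(pix('wrist',[[644,-216,10],[644,-216,200]],k))
for n in('hook','hook_nose','gatearm'):
  for b in boxes_of('wrist',n):
    if b['conf']>.25: print(n,round(b['conf'],2),toworld(k,b['centre']).round(0))
for t in trace('wrist','hook'):
  v,u=np.nonzero(t['mask']);print(t['conf'],len(u),u.min(),u.max(),v.min(),v.max())
kk=get_calibration('scene');sc=grab_frame('scene');c=pix('scene',[[644,-216,120]],kk)[0].astype(int);print(c)
np.save('ks.npy',kk,allow_pickle=True);cv2.imwrite('hs.png',sc)
u,v=95,150
A=cv2.resize(im[v:v+150,u:u+130],(520,600),interpolation=cv2.INTER_CUBIC);B=cv2.resize(sc[c[1]-60:c[1]+60,c[0]-25:c[0]+31],(280,600),interpolation=cv2.INTER_CUBIC)
cv2.imwrite('pics/hk.png',np.hstack([A,B]))"
```

```text
t 31.2 pos [ 646.6 -100.1  290.8] rpy [ 3.141e+00 -1.000e-03  2.845e+00] f [-0.4  0.4 -0.2] op 23.3 q6 -1.43
  shift [-3.2  1.1 -9.2] turn [ 0.01 -0.05  0.27]
[[200.3577927  181.46532809]
 [149.9040177  236.15064849]]
hook 0.95 [ 636. -216.   11.]
hook 0.59 [621. 217.  11.]
hook_nose 0.94 [ 635. -216.   11.]
gatearm 0.69 [ 631. -211.  190.]
gatearm 0.33 [ 638. -216.   13.]
0.78 4917 139 233 140 252
[216 248]
```

```bash
python3 -c "
import cv2,numpy as np
im=cv2.imread('hk.png');sc=cv2.imread('hs.png')
A=cv2.resize(im[140:260,122:226],(520,600),interpolation=cv2.INTER_CUBIC)
B=cv2.resize(sc[215:295,195:232],(277,600),interpolation=cv2.INTER_CUBIC)
cv2.imwrite('pics/hk.png',np.hstack([A,B]))"
```

```text
(no output)
```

View pics/hk.png

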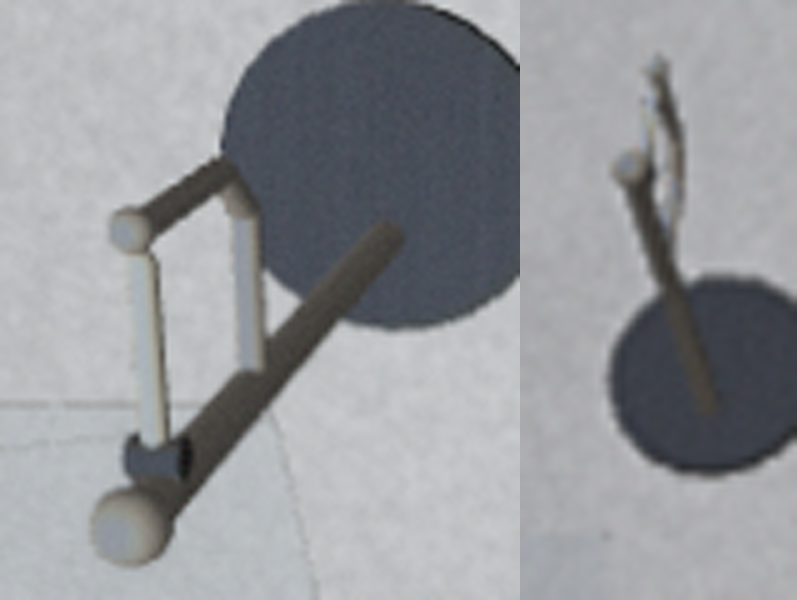

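Left: nose ball at (131,230), gate running down to its hinge at (157,450), post ball (131,525), post foot (388,228) and base centre ≈(388,164) in the crop. Converting to world and checking against the given sizes.

```bash
python3 -c "
from lib import *
k=np.load('kw.npy',allow_pickle=True).item()
w=lambda x,y,z:onplane('wrist',[[122+x/5-.4,140+y/5-.4]],z,k)[0]
n=w(131,230,191);p=w(131,525,203);f=w(388,228,10);b=w(388,164,10);h=w(157,450,186);ba=w(252,290,130)
print(n,p,f,b,h,ba)
d=p-n;print('nose-post',np.hypot(*d[:2]),np.arctan2(d[1],d[0]));d=f-n;print('nose-foot',np.hypot(*d[:2]),np.arctan2(d[1],d[0]))
d=f-b;print('base-foot',np.hypot(*d[:2]),np.arctan2(d[1],d[0]))
ks=np.load('ks.npy',allow_pickle=True).item()
print('scene nose pix',pix('scene',[n,p,f],ks),'seen',[(195+(x-520)/7.49,215+y/7.5) for x,y in((657,68),(632,168),(706,405))])
s=sense();e=s['eef_pos'];Rt=R.from_euler('xyz',s['tcp_rot'])
for i in range(2):
  q=look('key1',KEY,[e[0],e[1],s['tcp_rot'][2]-np.pi],e[2]+32.6)
  tip=R.from_euler('z',q[2]).apply([57,0,0])+[q[0],q[1],0]
  print('tip in tool',Rt.inv().apply([tip[0]-e[0],tip[1]-e[1],0]))
"
```

```text
[ 604.13429949 -203.73677647  191.        ] [ 649.73030848 -219.3659851   203.        ] [ 648.42787998 -219.42146969   10.        ] [ 631.78581088 -212.95021347   10.        ] [ 643.01749063 -218.09000918  186.        ] [ 631.23965448 -213.16484066  130.        ]
nose-post 48.20029251376337 -0.3302245695513512
nose-foot 46.9886249431633 -0.34032944882900584
base-foot 17.85596877603546 -0.3708568633715201
scene nose pix [[213.6927732  223.24019142]
 [210.64323959 235.70366053]
 [220.9204809  267.3759964 ]] seen [(213.29105473965288, 224.06666666666666), (209.9532710280374, 237.4), (219.83311081441923, 269.0)]
key1 x 646.9 y -99.3 yaw -0.298 (-17.1 deg) iou 0.75 conf 0.96 n 7751
tip in tool [-5.63481251e+01  1.16252864e+00  1.21613223e-02]
key1 x 647.0 y -99.4 yaw -0.297 (-17.0 deg) iou 0.74 conf 0.97 n 7601
tip in tool [-5.64256121e+01  1.09816103e+00  1.21766244e-02]
```

```bash
python3 -c "
from lib import *
rows([560.3,-189.7,195],2.807,4)"
```

```text
t 31.8 pos [ 647.3 -100.9  291.2] yaw 2.845 q6 end -1.56 total turn 2.2 dist 157
   [ 14. -28.  24.] 0.5
   [ 14. -28.  24.] 0.5
   [ 14. -28.  24.] 0.5
   [ 14. -28.  24.] 0.5
```

Emit:
servo_tool(rows=[[18,[14,-28,15],[0,0,0.5]],[18,[14,-28,20],[0,0,0.5]],[18,[14,-28,25],[0,0,0.5]],[18,[14,-28,35],[0,0,0.5]],[18,[0,0,0],[0,0,0]],[18,[0,0,0],[0,0,0]],[18,[0,0,0],[0,0,0]]])

```text
clock: 32.62
eef_pos: [561.2, -190.3, 197.3]
tcp_rot: [3.141, 0.002, 2.811]
contact_force: [-0.2, 0.9, -0.4]
opening: 0.269
```

```bash
cat >> lib.py <<'E'
O=np.array([621.5,-209.8,0]);PHI=-.335
def ringcheck(dz):
    s=sense();e=s['eef_pos'];Rt=R.from_euler('xyz',s['tcp_rot'])
    q=look('key1',KEY,[e[0],e[1],s['tcp_rot'][2]-np.pi],e[2]+dz)
    tip=R.from_euler('z',q[2]).apply([57,0,0])+[q[0],q[1],0]
    h=R.from_euler('z',PHI).inv().apply(tip-O); print('pos',e.round(1),'tip in hook frame',h[:2].round(1),'ring z',round(e[2]+dz,1),'op',round(85.4*s['opening'],1),'fit yaw-phi',round(q[2]-PHI,3),'f',s['contact_force'].round(1))
    k=get_calibration('wrist'); return k
E
python3 -c "
from lib import *
k=ringcheck(32.6);ringcheck(32.6)
im=grab_frame('wrist');cv2.imwrite('hk2.png',im)
print('nose px',pix('wrist',[[604.1,-203.7,191]],k))"
```

```text
key1 x 560.7 y -188.8 yaw -0.332 (-19.0 deg) iou 0.74 conf 0.83 n 7535
pos [ 561.2 -190.3  197.3] tip in hook frame [-7.3  0. ] ring z 229.9 op 23.0 fit yaw-phi 0.003 f [-0.2  0.9 -0.4]
key1 x 560.5 y -188.8 yaw -0.334 (-19.2 deg) iou 0.75 conf 0.67 n 7873
pos [ 560.9 -190.2  197. ] tip in hook frame [-7.5 -0.2] ring z 229.6 op 23.0 fit yaw-phi 0.001 f [-0.3 -0.8 -1.4]
nose px [[283.39139249 310.38274357]]
```

Emit:
servo_tool(rows=[[18,[0,0,12],[0,0,0]],[18,[0,0,12],[0,0,0]],[18,[0,0,8],[0,0,0]],[18,[0,0,6],[0,0,0]],[18,[0,0,6],[0,0,0]],[18,[0,0,6],[0,0,0]],[18,[0,0,0],[0,0,0]]])

```text
clock: 33.75
eef_pos: [559.6, -190.5, 145.7]
tcp_rot: [-3.142, -0.001, 2.81]
contact_force: [-0.4, 0.4, 1.1]
opening: 0.274
```

```bash
python3 -c "
from lib import *
k=ringcheck(32.6)"
```

```text
key1 x 559.4 y -189.1 yaw -0.334 (-19.1 deg) iou 0.72 conf 0.74 n 7339
pos [ 559.6 -190.5  145.7] tip in hook frame [-8.4 -0.8] ring z 178.3 op 23.4 fit yaw-phi 0.001 f [-0.4  0.4  1.1]
```

Emit:
servo_tool(rows=[[18,[0,0,6],[0,0,0]],[18,[0,0,6],[0,0,0]],[18,[0,0,0],[0,0,0]],[18,[0,0,0],[0,0,0]]])

```text
clock: 34.35
eef_pos: [559.8, -190.5, 133.9]
tcp_rot: [3.142, -0.0, 2.81]
contact_force: [0.7, -0.1, -0.9]
opening: 0.27
```

Emit:
servo_tool(rows=[[18,[0,0,6],[0,0,0]],[18,[0,0,6],[0,0,0]],[18,[0,0,6],[0,0,0]],[18,[0,0,4],[0,0,0]],[18,[0,0,0],[0,0,0]],[18,[0,0,0],[0,0,0]]])

```text
clock: 35.1
eef_pos: [559.9, -190.6, 112.2]
tcp_rot: [3.142, 0.0, 2.81]
contact_force: [0.2, -0.2, 0.0]
opening: 0.27
```

```bash
python3 -c "
from lib import *
k=ringcheck(32.6)
for n in ('gatearm',):
  for b in boxes_of('wrist',n): print(n,round(b['conf'],2),toworld(k,b['centre']).round(0))
cv2.imwrite('ins1.png',grab_frame('wrist'))"
```

```text
key1 x 559.4 y -189.1 yaw -0.334 (-19.2 deg) iou 0.74 conf 0.87 n 7675
pos [ 559.9 -190.6  112.2] tip in hook frame [-8.4 -0.9] ring z 144.8 op 23.1 fit yaw-phi 0.001 f [ 0.2 -0.2  0. ]
```

Emit:
servo_tool(rows=[[18,[2,0,0],[0,0,0]],[18,[2,0,0],[0,0,0]],[18,[2,0,0],[0,0,0]],[18,[1.5,0,0],[0,0,0]],[18,[0,0,0],[0,0,0]]])

```text
clock: 35.92
eef_pos: [556.2, -189.2, 113.4]
tcp_rot: [3.141, 0.007, 2.81]
contact_force: [10.3, -3.2, -0.3]
opening: 0.274
```

The 10 N reaction along the hook's +x shows the ring is around the nose. Back off, then release.

Emit:
servo_tool(rows=[[18,[-6,0,0],[0,0,0]],[18,[0,0,0],[0,0,0]],[45,[0,0,0],[0,0,0]],[45,[0,0,0],[0,0,0]],[45,[0,0,0],[0,0,0]],[45,[0,0,0],[0,0,0]]])

```text
clock: 36.67
eef_pos: [558.3, -190.1, 112.1]
tcp_rot: [-3.142, -0.0, 2.81]
contact_force: [-0.7, 0.2, 0.2]
opening: 0.526
```

Emit:
servo_tool(rows=[[45,[2,0,-15],[0,0,0]],[45,[10,0,-30],[0,0,0]],[45,[20,0,-45],[0,0,0]],[85,[20,30,-30],[0,0,0]],[85,[20,45,0],[0,0,0]],[85,[0,45,0],[0,0,0]],[85,[0,0,0],[0,0,0]]])

```text
clock: 37.55
eef_pos: [530.1, -50.8, 233.4]
tcp_rot: [3.141, 0.002, 2.813]
contact_force: [-0.2, -0.4, 0.2]
opening: 0.998
```

```bash
python3 -c "
from lib import *
plan([560,-190,230],0,rpy(2.81))
for c in('scene','top','wrist'):
  k=get_calibration(c);im=grab_frame(c);cv2.imwrite('rel_%s.png'%c,im)
  for n in('key1','gatearm'):
    for b in boxes_of(c,n):
      if b['conf']>.25:print(c,n,round(b['conf'],2),toworld(k,b['centre']).round(0))
    for t in trace(c,n):
      v,u=np.nonzero(t['mask']);print('  mask',round(t['conf'],2),len(u),u.min(),u.max(),v.min(),v.max())
  print(pix(c,O+R.from_euler('z',PHI).apply([[-19,0,194],[0,0,186],[6,0,130],[6,0,20]]),k).round(0).tolist())
"
```

```text
t 37.5 pos [530.1 -50.8 233.4] rpy [3.141e+00 2.000e-03 2.813e+00] f [-0.2 -0.4  0.2] op 85.3 q6 -1.34
  shift [ -73.2 -122.1    3.4] turn [0.06 0.09 0.18]
scene key1 0.72 [ 336. -309.    7.]
scene key1 0.56 [ 641. -216.  105.]
scene key1 0.51 [ 650. -216.   12.]
  mask 0.44 111 171 188 195 202
[[214.0, 222.0], [213.0, 230.0], [216.0, 242.0], [221.0, 259.0]]
top key1 0.64 [ 637. -210.  103.]
top key1 0.45 [ 336. -304.   10.]
top key1 0.45 [627. 208.  26.]
  mask 0.49 153 342 366 269 277
  mask 0.55 999 168 220 170 209
[[333.0, 182.0], [335.0, 176.0], [333.0, 179.0], [328.0, 186.0]]
wrist key1 0.92 [ 336. -296.   11.]
wrist key1 0.53 [ 641. -206.   87.]
wrist key1 0.45 [ 620. -207.   13.]
  mask 0.72 222 176 192 292 349
  mask 0.7 1214 0 59 63 99
  mask 0.66 4945 461 559 101 230
wrist gatearm 0.54 [613. 213.  10.]
wrist gatearm 0.41 [421. 134.  31.]
[[134.0, 364.0], [141.0, 374.0], [163.0, 337.0], [191.0, 280.0]]
```

All three cameras place key 1 hanging under the hook (≈(640,-211), z≈87–105). Now key 2.

```bash
python3 -c "
from lib import *
rows([336,-310,130],1.49,8)"
```

```text
t 38.3 pos [529.4 -53.3 232.1] yaw 2.810 q6 end -0.66 total turn 75.6 dist 337
   [ 12. -38.  13.] 9.5
   [  6. -40.  13.] 9.5
   [ -1. -40.  13.] 9.5
   [ -7. -40.  13.] 9.5
   [-14. -38.  13.] 9.5
   [-20. -35.  13.] 9.5
   [-25. -31.  13.] 9.5
   [-30. -27.  13.] 9.5
```

Emit:
servo_tool(rows=[[85,[12,-38,13],[0,0,9.5]],[85,[6,-40,13],[0,0,9.5]],[85,[-1,-40,13],[0,0,9.5]],[85,[-7,-40,13],[0,0,9.5]],[85,[-14,-38,13],[0,0,9.5]],[85,[-20,-35,13],[0,0,9.5]],[85,[-25,-31,13],[0,0,9.5]],[85,[-30,-27,13],[0,0,9.5]]])

```text
clock: 39.3
eef_pos: [335.1, -311.4, 127.9]
tcp_rot: [3.141, 0.0, 1.478]
contact_force: [0.2, -0.0, 0.3]
opening: 0.995
```

```bash
python3 -c "
from lib import *
q=look('key1',KEY,[336,-310,-1.65],6)
q=look('key1',KEY,[336,-310,-1.65],6)
rows([q[0],q[1],-25],q[2]+np.pi,1)"
```

```text
none key1
key1 x 333.9 y -306.0 yaw -1.669 (-95.6 deg) iou 0.75 conf 0.95 n 2468
t 39.5 pos [ 335.5 -310.6  128. ] yaw 1.483 q6 end -0.64 total turn 0.6 dist 153
   [  4.  -2. 153.] 0.6
```

Emit:
servo_tool(rows=[[85,[4,-2,30],[0,0,0.6]],[85,[0,0,50],[0,0,0]],[85,[0,0,45],[0,0,0]],[60,[0,0,22],[0,0,0]],[40,[0,0,6],[0,0,0]],[30,[0,0,0],[0,0,0]],[30,[0,0,0],[0,0,0]]])

```text
clock: 40.38
eef_pos: [335.0, -306.7, -23.8]
tcp_rot: [3.14, 0.001, 1.474]
contact_force: [0.2, -0.2, -0.0]
opening: 0.345
```

```bash
python3 -c "
from lib import *
q=look('key1',KEY,[334,-306,-1.67],6)
if q is None:q=look('key1',KEY,[334,-306,-1.67],6)
rows([q[0],q[1],-26],q[2]+np.pi,1);print(sense()['contact_force'],sense()['opening'])"
```

```text
key1 x 333.8 y -306.4 yaw -1.678 (-96.1 deg) iou 0.78 conf 0.87 n 7709
t 40.5 pos [ 334.8 -306.7  -23.9] yaw 1.473 q6 end -0.64 total turn 0.6 dist 2
   [ 0. -1.  2.] 0.6
[ 0.26089927  0.5213601  -0.93871033] 0.35397262256513623
```

Emit:
servo_tool(rows=[[30,[0,-1,2.5],[0,0,0.5]],[18,[0,0,0],[0,0,0]],[18,[0,0,0],[0,0,0]],[18,[0,0,0],[0,0,0]],[18,[0,0,0],[0,0,0]],[18,[0,0,0],[0,0,0]]], force=60)

```text
clock: 41.22
eef_pos: [333.2, -306.3, -26.9]
tcp_rot: [3.141, 0.0, 1.464]
contact_force: [-1.1, 1.0, 9.6]
opening: 0.269
```

Emit:
servo_tool(rows=[[18,[0,0,-30],[0,0,0]],[18,[0,0,-60],[0,0,0]],[18,[0,0,-60],[0,0,0]],[18,[0,0,-60],[0,0,0]],[18,[0,0,-15],[0,0,0]]])

```text
clock: 41.85
eef_pos: [334.6, -307.5, 201.5]
tcp_rot: [3.136, 0.004, 1.464]
contact_force: [0.5, 0.3, -1.7]
opening: 0.269
```

```bash
python3 -c "
from lib import *
k=ringcheck(32.6)
rows([558,-189,205],2.807,10)"
```

```text
key1 x 334.4 y -307.6 yaw -1.671 (-95.8 deg) iou 0.75 conf 0.77 n 7666
pos [ 334.6 -307.5  201.5] tip in hook frame [-225.7 -242.2] ring z 234.1 op 23.0 fit yaw-phi -1.336 f [ 0.5  0.3 -1.7]
t 42.0 pos [ 333.7 -306.7  199. ] yaw 1.464 q6 end -1.56 total turn -76.9 dist 253
   [14. 21. -1.] -7.7
   [11. 23. -1.] -7.7
   [ 8. 24. -1.] -7.7
   [ 5. 25. -1.] -7.7
   [ 1. 25. -1.] -7.7
   [-2. 25. -1.] -7.7
   [-5. 25. -1.] -7.7
   [-9. 24. -1.] -7.7
   [-12.  22.  -1.] -7.7
   [-15.  21.  -1.] -7.7
```

Emit:
servo_tool(rows=[[18,[14,21,-3],[0,0,-7.7]],[18,[11,23,-3],[0,0,-7.7]],[18,[8,24,-3],[0,0,-7.7]],[18,[5,25,-3],[0,0,-7.7]],[18,[1,25,0],[0,0,-7.7]],[18,[-2,25,0],[0,0,-7.7]],[18,[-5,25,0],[0,0,-7.7]],[18,[-9,24,0],[0,0,-7.7]]])

```text
clock: 42.95
eef_pos: [511.9, -210.8, 206.6]
tcp_rot: [-3.141, -0.004, 2.544]
contact_force: [-0.2, -0.6, -1.1]
opening: 0.274
```

Emit:
servo_tool(rows=[[18,[-12,22,0],[0,0,-7.7]],[18,[-15,21,0],[0,0,-7.7]],[18,[0,0,4],[0,0,0]],[18,[0,0,4],[0,0,0]],[18,[0,0,0],[0,0,0]],[18,[0,0,0],[0,0,0]]])

```text
clock: 43.7
eef_pos: [557.3, -188.9, 201.5]
tcp_rot: [-3.142, -0.0, 2.807]
contact_force: [0.3, 0.3, -0.4]
opening: 0.271
```

```bash
python3 -c "
from lib import *
k=ringcheck(32.6);k=ringcheck(32.6);k=ringcheck(32.6)"
```

```text
key1 x 558.7 y -188.1 yaw -0.330 (-18.9 deg) iou 0.74 conf 0.93 n 7483
pos [ 557.3 -188.9  201.5] tip in hook frame [-9.5  0.1] ring z 234.1 op 23.2 fit yaw-phi 0.005 f [ 0.3  0.3 -0.4]
key1 x 559.0 y -188.0 yaw -0.329 (-18.9 deg) iou 0.75 conf 0.76 n 7722
pos [ 557.6 -188.8  201.8] tip in hook frame [-9.2  0.3] ring z 234.4 op 23.4 fit yaw-phi 0.006 f [ 0.2 -0.2  0.7]
key1 x 559.2 y -187.7 yaw -0.323 (-18.5 deg) iou 0.73 conf 0.74 n 7485
pos [ 557.8 -188.7  201.9] tip in hook frame [-9.1  1. ] ring z 234.5 op 23.5 fit yaw-phi 0.012 f [0.6 0.7 0.4]
```

Emit:
servo_tool(rows=[[18,[-1.2,-0.5,12],[0,0,0.4]],[18,[0,0,12],[0,0,0]],[18,[0,0,10],[0,0,0]],[18,[0,0,8],[0,0,0]],[18,[0,0,8],[0,0,0]],[18,[0,0,6],[0,0,0]],[18,[0,0,0],[0,0,0]]])

```text
clock: 44.88
eef_pos: [558.6, -189.3, 145.2]
tcp_rot: [3.142, -0.001, 2.801]
contact_force: [-1.0, 0.1, 1.4]
opening: 0.271
```

```bash
python3 -c "
from lib import *
k=ringcheck(32.6)"
```

```text
key1 x 559.7 y -188.5 yaw -0.337 (-19.3 deg) iou 0.72 conf 0.78 n 7410
pos [ 558.6 -189.3  145.2] tip in hook frame [-8.3 -0.3] ring z 177.8 op 23.2 fit yaw-phi -0.002 f [-1.   0.1  1.4]
```

Emit:
servo_tool(rows=[[18,[0,0,6],[0,0,0]],[18,[0,0,6],[0,0,0]],[18,[0,0,6],[0,0,0]],[18,[0,0,6],[0,0,0]],[18,[0,0,6],[0,0,0]],[18,[0,0,2],[0,0,0]],[18,[0,0,0],[0,0,0]]])

```text
clock: 45.85
eef_pos: [558.7, -189.3, 113.4]
tcp_rot: [-3.142, -0.0, 2.801]
contact_force: [-0.9, -0.1, -0.9]
opening: 0.271
```

Emit:
servo_tool(rows=[[18,[2,0,0],[0,0,0]],[18,[2,0,0],[0,0,0]],[18,[2,0,0],[0,0,0]],[18,[1.5,0,0],[0,0,0]],[18,[0,0,0],[0,0,0]]])

```text
clock: 46.48
eef_pos: [554.7, -187.9, 114.7]
tcp_rot: [3.142, 0.007, 2.801]
contact_force: [9.1, -3.7, -3.3]
opening: 0.27
```

Engaged around the nose again. Back off, release and retreat.

Emit:
servo_tool(rows=[[18,[-6,0,0],[0,0,0]],[18,[0,0,0],[0,0,0]],[45,[0,0,0],[0,0,0]],[45,[0,0,0],[0,0,0]],[45,[0,0,0],[0,0,0]],[45,[0,0,0],[0,0,0]]])

```text
clock: 47.22
eef_pos: [557.3, -188.8, 113.6]
tcp_rot: [-3.142, 0.0, 2.801]
contact_force: [0.2, 0.4, 0.1]
opening: 0.532
```

Emit:
servo_tool(rows=[[45,[2,0,-15],[0,0,0]],[45,[10,0,-30],[0,0,0]],[45,[20,0,-45],[0,0,0]],[45,[20,30,-30],[0,0,0]],[20,[20,45,0],[0,0,0]],[0,[0,45,0],[0,0,0]],[0,[0,0,0],[0,0,0]]])

```text
clock: 48.1
eef_pos: [530.3, -49.3, 234.9]
tcp_rot: [3.141, 0.002, 2.804]
contact_force: [0.1, -0.5, -1.3]
opening: -0.001
```

```bash
python3 -c "
from lib import *
ims={}
for c in('scene','top','wrist'):
  k=get_calibration(c);im=grab_frame(c);ims[c]=im;cv2.imwrite('rel2_%s.png'%c,im)
  for n in('key1','pager1','log_top','log'):
    for b in boxes_of(c,n):
      if b['conf']>.25:print(c,n,round(b['conf'],2),toworld(k,b['centre']).round(0))
k=get_calibration('wrist');c=pix('wrist',O+R.from_euler('z',PHI).apply([[0,0,130]]),k)[0].astype(int);print(c)
plan([683,-25,60],0,rpy(2.8))
"
```

```text
scene key1 0.57 [ 642. -214.  102.]
scene pager1 0.68 [633. 201.  26.]
scene pager1 0.62 [ 645. -218.  103.]
scene pager1 0.41 [687. -26.  22.]
scene log_top 0.46 [689. -28.  18.]
scene log 0.64 [ 651. -216.   13.]
scene log 0.55 [685. -27.  22.]
top key1 0.52 [ 629. -206.  102.]
top pager1 0.56 [389. 549.   8.]
top pager1 0.54 [613. 290.  21.]
top pager1 0.53 [629. 207.  28.]
top log 0.6 [ 549. -471.   20.]
wrist key1 0.91 [ 629. -209.   84.]
wrist pager1 0.75 [621. 196.  22.]
wrist log_top 0.95 [680. -21.  20.]
wrist log 0.84 [676. -22.  19.]
[162 331]
t 48.9 pos [529.5 -51.8 233.5] rpy [-3.142 -0.     2.801] f [0.1 0.4 0.4] op 0.1 q6 -1.33
  shift [-135.8   76.5  173.5] turn [-0.   -0.01  0.07]
```

Emit:
servo_tool(rows=[[0,[-30,3,-14],[0,0,0]],[0,[-40,4,-16],[0,0,0]],[0,[-40,4,-16],[0,0,0]],[0,[-28,3,-11],[0,0,0]],[0,[0,0,0],[0,0,0]],[0,[0,0,0],[0,0,0]]])

```text
clock: 49.6
eef_pos: [663.3, -84.3, 289.8]
tcp_rot: [-3.141, -0.002, 2.801]
contact_force: [-0.2, -0.0, -0.2]
opening: 0.003
```

```bash
python3 -c "
from lib import *
k=get_calibration('wrist');im=grab_frame('wrist');sc=cv2.imread('rel2_scene.png')
plan([680,-21,60],0,rpy(2.8))
c=pix('wrist',O+R.from_euler('z',PHI).apply([[0,0,140]]),k)[0].astype(int);print(c)
for b in boxes_of('wrist','log_top'):print(round(b['conf'],2),toworld(k,b['centre']).round(1))
for t in trace('wrist','log_top'):
  v,u=np.nonzero(t['mask']);print(t['conf'],len(u),u.mean(),v.mean(),onplane('wrist',[[(u.min()+u.max())/2,(v.min()+v.max())/2]],20,k).round(1))
for b in boxes_of('wrist','key1'):print('key',round(b['conf'],2),toworld(k,b['centre']).round(0))
x0=max(0,c[0]-55);A=cv2.resize(im[c[1]-90:c[1]+60,x0:x0+130],(520,600),interpolation=cv2.INTER_CUBIC);B=cv2.resize(sc[205:285,190:227],(277,600),interpolation=cv2.INTER_CUBIC)
cv2.imwrite('pics/fin.png',np.hstack([A,B]))"
```

```text
t 49.6 pos [663.1 -84.3 289.9] rpy [-3.141e+00 -2.000e-03  2.801e+00] f [-0.5 -1.1 -0. ] op 0.2 q6 -1.36
  shift [  4.8  65.4 229.9] turn [-0.02 -0.09  0.08]
[147 185]
0.81 480 331.97083333333336 158.05416666666667 [[681.9 -22.8  20. ]]
key 0.9 [ 631. -207.  101.]
key 0.81 [ 642. -208.  107.]
```

View pics/fin.png

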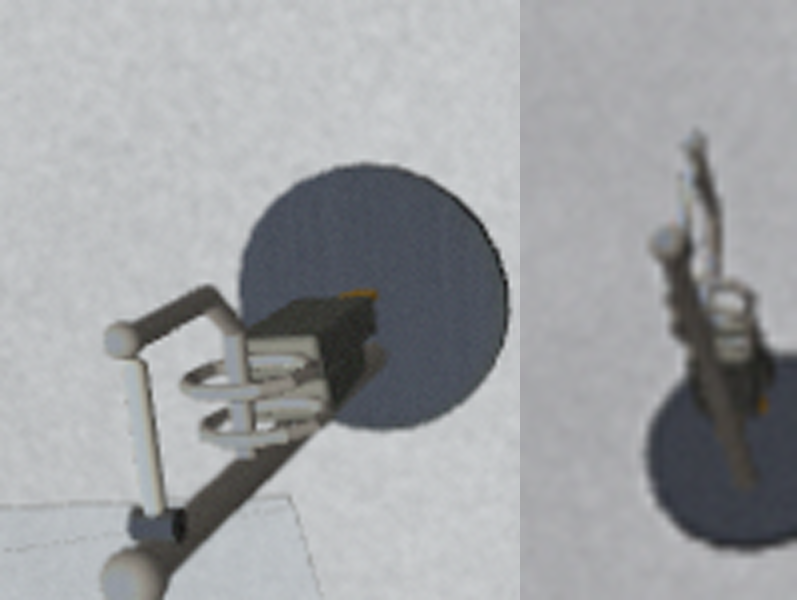

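Both rings (250,380) and (260,425) hang on the bottom bar, and the gate from (125,355) to (155,520) is shut. Next the button, after one pager re-check.

Emit:
servo_tool(rows=[[0,[2,20,40],[0,0,0]],[0,[2,23,50],[0,0,0]],[0,[1,22,50],[0,0,0]],[0,[0,0,50],[0,0,0]],[0,[0,0,45],[0,0,0]],[0,[0,0,0],[0,0,0]],[0,[0,0,0],[0,0,0]]])

```text
clock: 50.68
eef_pos: [682.3, -21.7, 57.4]
tcp_rot: [3.141, 0.002, 2.801]
contact_force: [1.5, 0.6, -0.5]
opening: -0.002
```

```bash
python3 -c "
from lib import *
k=get_calibration('wrist');im=grab_frame('wrist')
for t in trace('wrist','log_top'):
  v,u=np.nonzero(t['mask']);print(t['conf'],len(u),onplane('wrist',[[(u.min()+u.max())/2,(v.min()+v.max())/2]],20,k).round(1))
grab_frame('top');k=get_calibration('top')
for b in boxes_of('top','pager1'):print('top pager',round(b['conf'],2),toworld(k,b['centre']).round(0))
grab_frame('scene');k=get_calibration('scene')
for b in boxes_of('scene','pager1'):print('scene pager',round(b['conf'],2),toworld(k,b['centre']).round(0))
plan([681,-22,5],0,rpy(2.8))"
```

```text
0.74 1820 [[681.7 -23.6  20. ]]
top pager 0.71 [625. 207.  28.]
top pager 0.68 [611. 285.  24.]
scene pager 0.76 [619. 277.  28.]
scene pager 0.56 [628. 199.  28.]
t 51.0 pos [682.1 -21.7  57.1] rpy [3.141e+00 2.000e-03 2.801e+00] f [0.2 0.3 0.1] op -0.4 q6 -1.26
  shift [ 1.  -0.7 52.1] turn [0.04 0.12 0.07]
```

Emit:
servo_tool(rows=[[0,[0.5,-1.5,20],[0,0,0]],[0,[0,0,20],[0,0,0]],[0,[0,0,8],[0,0,0]],[0,[0,0,3],[0,0,0]],[0,[0,0,0],[0,0,0]]])

```text
clock: 51.6
eef_pos: [680.4, -22.8, 4.4]
tcp_rot: [-3.142, -0.0, 2.801]
contact_force: [-0.0, 0.4, 0.1]
opening: -0.0
```

Emit:
servo_tool(rows=[[0,[0,0,2],[0,0,0]],[0,[0,0,2],[0,0,0]],[0,[0,0,2],[0,0,0]],[0,[0,0,0],[0,0,0]]])

```text
clock: 52.1
eef_pos: [680.2, -22.9, -1.5]
tcp_rot: [-3.142, -0.0, 2.801]
contact_force: [-0.2, 0.4, -0.3]
opening: -0.0
```

Emit:
servo_tool(rows=[[0,[0,0,2],[0,0,0]],[0,[0,0,2],[0,0,0]],[0,[0,0,0],[0,0,0]]])

```text
clock: 52.48
eef_pos: [680.1, -22.9, -5.7]
tcp_rot: [-3.141, -0.0, 2.801]
contact_force: [0.4, -0.5, -0.4]
opening: -0.001
```

Emit:
servo_tool(rows=[[0,[0,0,2],[0,0,0]],[0,[0,0,2],[0,0,0]],[0,[0,0,0],[0,0,0]]])

```text
clock: 52.85
eef_pos: [680.1, -22.9, -9.7]
tcp_rot: [-3.141, -0.0, 2.801]
contact_force: [0.6, 0.1, -0.3]
opening: 0.002
```

Emit:
servo_tool(rows=[[0,[0,0,2],[0,0,0]],[0,[0,0,2],[0,0,0]],[0,[0,0,0],[0,0,0]]])

```text
clock: 53.22
eef_pos: [680.3, -22.9, -13.5]
tcp_rot: [-3.142, -0.0, 2.801]
contact_force: [-0.2, -0.1, 1.9]
opening: 0.004
```

Emit:
servo_tool(rows=[[0,[0,0,2],[0,0,0]],[0,[0,0,1],[0,0,0]],[0,[0,0,0],[0,0,0]]])

```text
clock: 53.6
eef_pos: [680.4, -22.9, -16.4]
tcp_rot: [3.142, 0.0, 2.801]
contact_force: [-1.1, 0.2, 3.5]
opening: -0.0
```

Contact is at about z=-12 reported and the spring force is rising. I'll press until it bottoms out.

Emit:
servo_tool(rows=[[0,[0,0,1],[0,0,0]],[0,[0,0,1],[0,0,0]],[0,[0,0,1],[0,0,0]],[0,[0,0,0],[0,0,0]]])

```text
clock: 54.1
eef_pos: [680.4, -22.9, -19.1]
tcp_rot: [3.142, 0.0, 2.801]
contact_force: [-2.4, -0.4, 6.0]
opening: 0.002
```

Emit:
servo_tool(rows=[[0,[0,0,1],[0,0,0]],[0,[0,0,1],[0,0,0]],[0,[0,0,0],[0,0,0]]])

```text
clock: 54.48
eef_pos: [680.5, -22.9, -19.4]
tcp_rot: [3.141, 0.0, 2.801]
contact_force: [-7.0, 0.9, 22.0]
opening: 0.003
```

Bottomed out: 22 N with no further travel. Release and check.

Emit:
servo_tool(rows=[[0,[0,0,-10],[0,0,0]],[0,[0,0,-30],[0,0,0]],[0,[0,0,-50],[0,0,0]],[0,[0,0,-60],[0,0,0]],[0,[0,0,-60],[0,0,0]],[0,[0,0,0],[0,0,0]],[0,[0,0,0],[0,0,0]]])

```text
clock: 55.35
eef_pos: [679.8, -22.9, 187.9]
tcp_rot: [-3.141, -0.001, 2.801]
contact_force: [-0.2, -0.3, 0.1]
opening: 0.001
```

```bash
python3 -c "
from lib import *
a=look('pager1',PAGER,[609.3,284,.177],15);b=look('pager1',PAGER,[623.3,205,.177],15)
k=get_calibration('wrist')
for b in boxes_of('wrist','key1')+[]:
  if b['conf']>.3:print('key',round(b['conf'],2),toworld(k,b['centre']).round(0))
for c in('scene','top'):
  grab_frame(c);k=get_calibration(c)
  for n in('key1','pager1'):
    for b in boxes_of(c,n):
      if b['conf']>.4:print(c,n,round(b['conf'],2),toworld(k,b['centre']).round(0))
print(sense()['clock'],sense()['eef_pos'])"
```

```text
pager1 x 611.9 y 289.3 yaw 0.164 (9.4 deg) iou 0.97 conf 0.67 n 1029
pager1 x 622.3 y 206.4 yaw 0.192 (11.0 deg) iou 0.92 conf 0.77 n 4810
key 0.79 [ 644. -206.  105.]
scene key1 0.62 [ 645. -218.  102.]
scene pager1 0.78 [620. 274.  27.]
scene pager1 0.65 [631. 200.  26.]
top pager1 0.71 [625. 207.  27.]
55.9 [680.26649316 -22.89689953 188.34278394]
```

```bash
python3 -c "
from rig import *
print(sign_off())"
```

```text
the job is handed in; nothing more can be done
None
```

The kit is put away and the job is handed in at about 56 s of the 210 s allowed. Both pagers are in the cradle with their stubs in the notches. Both keys hang inside the shut snap hook. The log button was pressed after that.

**Last checks that agreed**
- **Keys:** the last picture showed both rings on the hook's bottom bar and the gate shut. No third key turned up in any camera, so I took it as absent.
- **Pagers:** the close-up after each placing matched the pager at its home height.
- **Button:** it took about 6 mm of travel, ending at 22 N with no further movement. I then lifted the arm clear.

**What went wrong or disagreed**
- **Missed grasp:** the first pager grasp closed on nothing. The real fingertips sit about 30–40 mm behind the reported tool point. I worked around this by measuring from the pictures and lowering slowly while watching the force.
- **Gate force:** I could not see the gate's spring force above the sensor noise as the rings went in. I instead pulled each ring back gently, and a push of about 10 N from the nose showed it was inside the hook.
- **Pager in pocket A:** in the final fit it read about 5 mm off in y. It was partly out of the frame, and the earlier close-up and the top view both had it in place.
- **Detections after the press:** the networks reported only one key at the hook, probably because the two overlap. I had no pictures left to view, so I did not confirm by eye that the button came back up.

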